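# Change the sweet scoop over to the other folding peg

### The arm

A 6-joint arm with a two-finger parallel gripper is mounted at the origin on the work surface. World frame = base frame: x ahead of the robot, y to its left, z up, the work surface at z = 0. Lengths are in m, angles in rad, forces in N, time in s.
With the tool pointing down it reaches from about 0.375 to 0.9 m from the base axis. Payload 3.1 kg.
Tool frame: the origin (TCP) lies on the centre line of the jaws, within the pads' length; the fingertips stand 25 mm ahead of it and the grasp point (between the pads) lies 6 mm ahead of it (robot.nose_length is the y of the fingertips in the tool frame, in m); y points along the fingers, z is the direction in which the jaws open and shut, and the axes are right-handed (so a half turn about y gives the same grasp; the last joint's range is limited). The gripper opens to 87 mm and grips with 3 to 60 N. Pads are 19 mm wide; open, the fingers measure 117 mm over their backs; the gripper's body (75 mm by 190 mm) begins 51 mm behind the grasp point.
Start: joints at [-1.405, 0.527, 1.433, -0, 1.181, -0.178], TCP at [0.211, -0.588, 0.248] pointing down, gripper open.
Joint ranges: [-3.08, 3.08], [-0.75, 2.2], [0.22, 2.44], [-1.43, 4.57], [0, 2.65], [-2.85, 2.85]. Speed limits (rad/s): [2.79, 2.79, 3.14, 3.14, 3.14, 3.14].

### API

Orientations are given as a unit quaternion [x, y, z, w].
In Python, from rig import robot, eyes, ticket gives the robot as it stands.
- The arm moves only by the tool play_rows, never from a script. Its argument "series" is a list of rows, each a list of 7 numbers: the opening, from 0 (shut) to 1 (fully open), then the shift along the tool's x, y, z scaled (see below), then the turn, a rotation vector about the tool's x, y, z scaled (see below). In form: [[claw, dx, dy, dz, ax, ay, az], ...]. A call has 1 to 12 rows; each row shifts and turns the commanded pose from where the row before left it, along the tool's axes as they then stand; what a row does not reach is not made up. The controller multiplies each number of a shift by 100 mm and each number of a turn by 180 degrees. A row lasts 1/12 s, in which the tool goes at most 41.7 mm and 7.16 degrees, less where a joint would pass 70% of its speed; a pose out of reach is approached as far as the arm can. A call with a number of a shift or a turn outside -1 to 1 is refused whole. A call with a gripper value outside its range is refused whole. The fingers move at their own pace and stop on an object; "grip_force" is the grip in N (left out, the last holds). Time passes only in rows, so rows that do not move let the fingers close. It gives the time, the measured TCP pose, the force and the opening at its end, in the units of the state.
- robot.get_obs(): the state, without advancing time (a new reading comes with each control period).
- eyes.camera(name): name is "scene" or "top" or "wrist"; returns the picture (480x640x3 uint8, red, green, blue); there is no depth.
- eyes.camera_params(name): a dict with "K" (3x3 intrinsics, pixels), "rvec" (rotation vector, rad) and "tvec" (3), from world to camera coordinates, as OpenCV has them. Camera axes: x right, y down, z forward; pixel columns grow to the right and rows downward; lengths in m; the calibration is good to about 2 mm. A picture is of the moment at which its call begins: read the wrist's pose just before it. camera_params takes no time and is no camera call; for the wrist camera it gives the pose at the moment of the call.
- ticket.hand_in(): hands the job in, once; it reports no verdict.
The state is a dict: "time": time; "q": joint angles; "joint_velocities": joint speeds; "joint_torque": joint torques, N m; "position": TCP position; "tool_rot": TCP orientation; "ft_force": force on the tool from outside, world axes, zero at the start; "moment": the same for the moment, N m; "grip_width": finger opening in m.
Only numpy, scipy, OpenCV 4.12 (cv2) and the standard library are available. Lean on these libraries where they do the work, as an engineer would, in place of code of your own. Each camera call takes 0.05 s, during which the arm holds its last target.

### The job

Swing the folded-up peg on the empty display panel down firmly until it bears on its stop, then move the sweet scoop across and hang it by its eye on that peg, behind the ball, letting go gently. Then fold the emptied peg back up flat until it presses on its rubber pad. Don't force either hinge against its stop, and leave the other goods on the counter where they are.

Things in the scene. Friction and masses are not known exactly. Their poses are not given: they have to be found in the camera images.
- panelA: Upright cream panel that carries the scoop at the start: 110 mm wide (y), 20 mm thick (x), top edge 235 mm above the counter, on a foot 140 x 130 mm, fixed. Origin at counter level, mid-thickness, mid-width. Its front, with the peg, is +x (roughly away from the robot); hinge axis 22 mm in front of the origin, 200 mm up. The panels may stand either way round.
- panelB: The other, like panelA, its peg folded up and empty at the start.
- pegA: Peg that holds the scoop at the start, swung down; to be folded up at the end. Round steel peg, 10 mm thick, hinged on the front of panelA, with a 16 mm steel ball on its tip. Origin on the hinge axis; z along the peg, ball centre at z = +75 mm; y is the hinge axis (level). Stiff hinge: moving the ball takes about 3 N all along its arc; it stays where left.
- pegB: Empty peg, folded up at the start (it may lean out a little). Round steel peg, 10 mm thick, hinged on the front of panelB, with a 16 mm steel ball on its tip. Origin on the hinge axis; z along the peg, ball centre at z = +75 mm; y is the hinge axis (level). Stiff hinge: moving the ball takes about 3 N all along its arc; it stays where left.
- hingeA (a joint): Angle of pegA: 0 = folded up, upright and flat on its rubber pad, with the ball 40 mm above the panel's top edge; grows as the peg swings out and down towards the panel's +x; pi/2 would be level. Starts near 1.25.
- hingeB (a joint): The same for pegB; starts between 0.05 and 0.35. Fully down is where it bears on its steel stop, set by hand anywhere from 1.30 to 1.50 rad: it must be felt. There, a push at the ball of some 7 N in all (3 N is hinge friction) seats it well; over about 18 N strains the hinge. The same forces hold for folding onto the rubber pad at 0.
- bracketA: Steel hinge bracket of pegA, 36 x 62 mm plate on the panel's front with the stop (a tongue under the peg, up to 28 mm from the axis) and the rubber pad (behind the folded peg, 27 mm above the axis). Origin on the hinge axis, axes as the panel's.
- bracketB: The same for pegB.
- scoop: Flat-backed steel sweet scoop, 95 to 200 g, hung by its eye. Origin at the top inside the eye (roof-shaped); x through the eye, y across, z up. Eye opening 30 mm wide, 34 mm down from the origin; frame 10 mm thick (x), 42 mm wide, 6 mm bar. Above it a wooden grip 22 (y) x 14 (x) mm, 5 to 46 mm above the origin. Bowl 56 mm wide, down to 138 mm below. Starts about 45 mm from the hinge axis of pegA.
- tin: Yellow sweet tin, 70 mm diameter, 95 mm high, origin under its centre. Leave alone.
- jar: Amber sweet jar with brass lid, 72 mm diameter, 120 mm high, origin under its centre. Leave alone.
- giftbox: White gift box, 110 x 160 x 40 mm, origin under its centre. Leave alone.
There are look-alikes about, which are no part of the job. Of the things like the scoop, leave any that is purple or turquoise; of the rest the larger one is meant.

How it is judged:
On the way, in this order (a step that is already met when the one before it is completed fails the run):
1. the empty peg, before anything hangs on it, is swung down and bears on its stop (value of joint hingeB above 1.25 rad and contact force between bracketB and pegB above 4 N and contact force between scoop and pegB below 0.1 N), for 0.05 s.
2. the scoop hangs by its eye on that peg, behind the ball, let go (x of scoop in the frame of pegB between -0.015 and 0.004 m and z of scoop in the frame of pegB between 0.028 and 0.066 m and y of scoop in the frame of pegB between -0.012 and 0.012 m and contact force between scoop and pegB above 0.4 N and angle between scoop's own z axis and vertical below 0.3 rad and contact force between the fingers and scoop below 0.1 N), for 0.3 s.
3. the emptied peg is folded up and presses on its pad (value of joint hingeA below 0.05 rad and contact force between bracketA and pegA above 4 N), for 0.05 s.
At the end, for the whole second after the job is handed in: Scoop hangs still (0.08 m/s, 0.3 rad) and free on pegB, eye 28 to 66 mm from the axis, 12 mm sideways, peg at its top; pegB down (over 1.25 rad), pegA flat (under 0.05 rad), each once pressed on its stop or pad (4 N there); tin, jar, box within 20 mm of where they stood (all of step 2 and value of joint hingeB above 1.25 rad and value of joint hingeA below 0.05 rad and linear speed of scoop below 0.08 m/s); the robot touches nothing.
It fails at once if hinge A is strained: over 55 N at its stop or pad (about 18 N at the ball) (contact force between bracketA and pegA above 55 N).
It fails at once if hinge B is strained: over 55 N at its stop or pad (about 18 N at the ball) (contact force between bracketB and pegB above 55 N).
It fails at once if the scoop is banged onto the empty peg (over 20 N) (contact force between scoop and pegB above 20 N).
It fails at once if the tin, jar or gift box is pushed about (20 mm) (distance of any of tin, jar, giftbox from where it was at the start of the episode above 0.02 m).
It also fails if it takes over 72 s, if anything falls off the work surface, if the arm or the gripper's body presses on something with over 40 N, if the wrist force passes 120 N, or if a joint passes its speed limit or range.

## Working session

There is one attempt and no reset: what is moved stays moved. The work goes in short steps, Python scripts to look and compute and a tool call to move; the robot and the scene stay as the last step left them, time stands still between calls to the robot, and variables do not carry over. Pictures are saved under pics/ and viewed, and the job is handed in when it is done.

Besides the shell and the picture viewer there is one more tool, called after "Call:" as name(argument=value, ...), one argument or row to a line, values as JSON. play_rows: Moves the arm, as the interface text tells. Its arguments: {"type":"object","properties":{"series":{"type":"array","items":{"type":"array","items":{"type":"number"}}},"grip_force":{"type":"number"}},"required":["series"]}

```bash
ls; mkdir -p pics
python3 - <<'E'
from rig import robot, eyes, ticket
import cv2
print(robot.get_obs())
for n in ("scene","top","wrist"):
    im=eyes.camera(n); cv2.imwrite(f"pics/a_{n}.png",im[:,:,::-1]); p=eyes.camera_params(n); print(n,p)
E
```

```text
pics
{'time': 0.0, 'q': array([-1.40445509e+00,  5.28490162e-01,  1.43390619e+00, -1.51294000e-05,
        1.18135794e+00, -1.78511161e-01]), 'joint_velocities': array([ 4.97253315e-06,  1.81546780e-03, -3.81013114e-04, -1.66250836e-03,
       -4.48610858e-05,  2.00848676e-04]), 'joint_torque': array([-7.00044166e-04, -4.40039349e+01, -1.76592708e+01,  6.32393430e-02,
        5.82275062e-02, -1.73384715e-04]), 'position': array([ 0.21119025, -0.58752247,  0.24655558]), 'tool_rot': array([-0.12132271,  0.69738489, -0.69585635,  0.12132212]), 'ft_force': array([0.39586943, 0.01903152, 0.18402592]), 'moment': array([0.0099429 , 0.02135338, 0.02278516]), 'grip_width': 0.08709596043176904}
scene {'K': array([[510.70480442,   0.        , 311.89392261],
       [  0.        , 510.70480442, 241.78074526],
       [  0.        ,   0.        ,   1.        ]]), 'rvec': array([ 2.08240749,  1.02657611, -0.44347421]), 'tvec': array([-0.37609873, -0.18909886,  1.84623738])}
top {'K': array([[476.60719969,   0.        , 312.86206095],
       [  0.        , 476.60719969, 242.65478723],
       [  0.        ,   0.        ,   1.        ]]), 'rvec': array([ 2.19648927, -2.15144414,  0.07157622]), 'tvec': array([-0.0031417 ,  0.61526929,  1.4138669 ])}
wrist {'K': array([[335.34020628,   0.        , 320.28614836],
       [  0.        , 335.34020628, 232.50816402],
       [  0.        ,   0.        ,   1.        ]]), 'rvec': array([-2.35214727,  1.6539966 ,  0.26134247]), 'tvec': array([-0.62398073, -0.03844922,  0.39273928])}
```

View pics/a_scene.png

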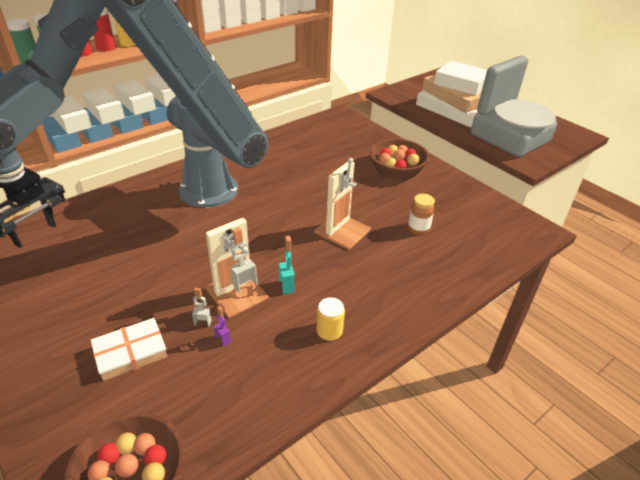

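View pics/a_top.png

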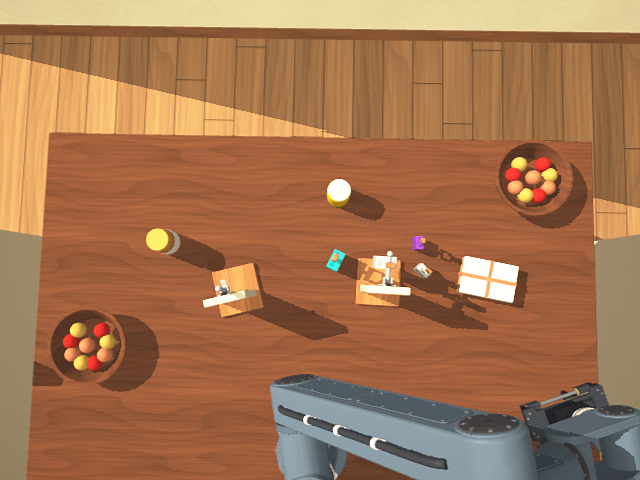

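View pics/a_wrist.png

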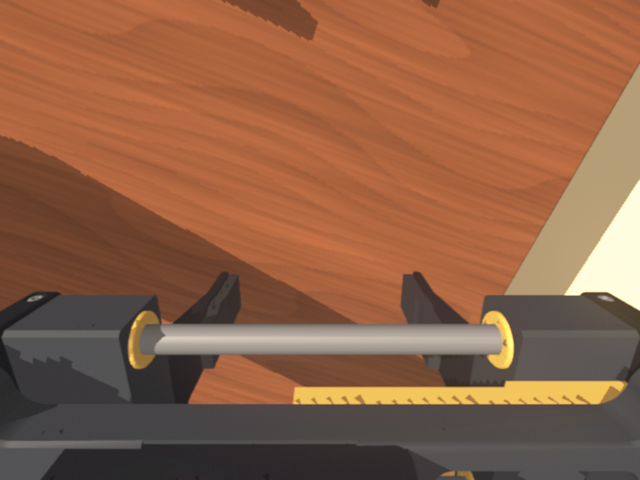

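The scene image shows panelA with the hung scoop at about (232,262) and panelB with the empty peg at about (340,198). The small scoops are grey (201,308), purple (222,327) and turquoise (288,270). I'll enlarge these areas.

Run:
```python
import cv2
a=cv2.imread("pics/a_scene.png"); t=cv2.imread("pics/a_top.png")
def c(im,x0,y0,x1,y1,f,n): cv2.imwrite(n,cv2.resize(im[y0:y1,x0:x1],None,fx=f,fy=f,interpolation=cv2.INTER_CUBIC))
c(a,180,200,310,350,4,"pics/c1.png"); c(a,300,140,440,260,5,"pics/c2.png"); c(t,320,225,450,325,6,"pics/c3.png"); c(t,190,240,290,330,6,"pics/c4.png")
```

```text
(no output)
```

View pics/c1.png

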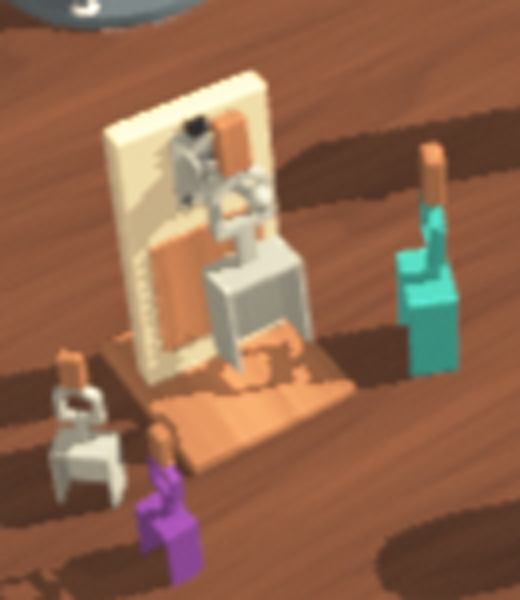

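View pics/c2.png

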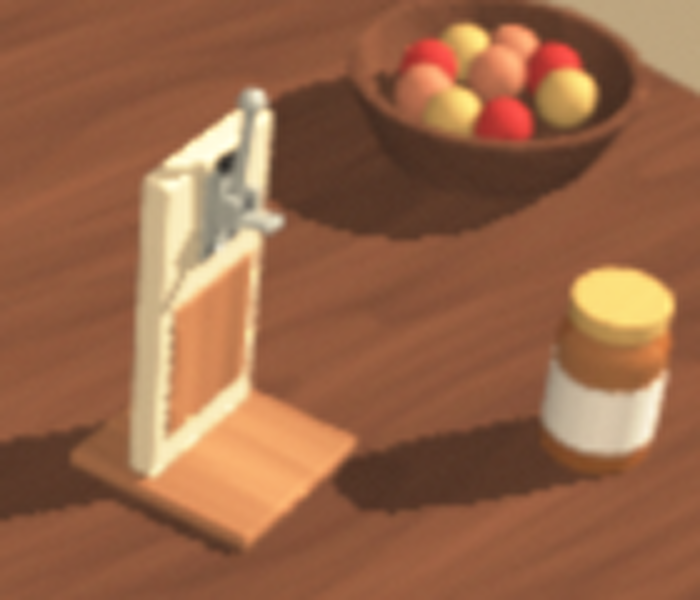

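View pics/c3.png

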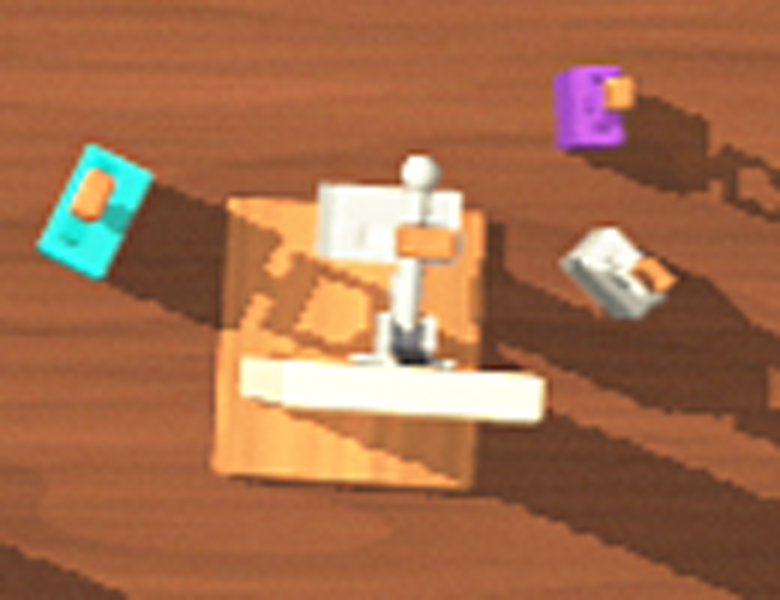

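View pics/c4.png

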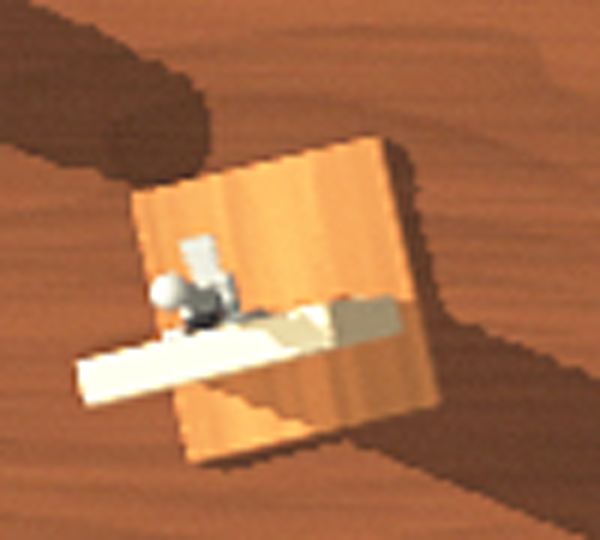

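```bash
cat > h.py <<'E'
import numpy as np, cv2
from scipy.optimize import least_squares
from scipy.spatial.transform import Rotation as R
try:
    from rig import robot, eyes, ticket
except Exception as e: print(e)
def proj(n,P,p=None):
    p=p or eyes.camera_params(n)
    return cv2.projectPoints(np.asarray(P,float).reshape(-1,1,3),p['rvec'],p['tvec'],p['K'],None)[0].reshape(-1,2)
def ray(n,uv,p=None):
    p=p or eyes.camera_params(n); Rm=cv2.Rodrigues(p['rvec'])[0]; c=-Rm.T@p['tvec']
    d=Rm.T@np.linalg.inv(p['K'])@np.array([uv[0],uv[1],1.]); return c,d/np.linalg.norm(d)
def atz(n,uv,z,p=None):
    c,d=ray(n,uv,p); return c+d*(z-c[2])/d[2]
def tri(obs):
    A=np.zeros((3,3));b=np.zeros(3)
    for c,d in obs:
        M=np.eye(3)-np.outer(d,d);A+=M;b+=M@c
    X=np.linalg.solve(A,b); return X,[np.linalg.norm((np.eye(3)-np.outer(d,d))@(X-c)) for c,d in obs]
def panel(x,y,th): # local->world
    return lambda P:(R.from_euler('z',th).apply(np.asarray(P,float))+[x,y,0])
def save(im,n): cv2.imwrite(n,im)
E
python3 - <<'E'
from h import *
off={'A':(320,225),'B':(190,240)}
c={'A':[(285,362),(545,375),(543,422),(283,408)],'B':[(78,362),(325,308),(332,346),(88,405)]}
loc=np.array([[.01,.055,.235],[.01,-.055,.235],[-.01,-.055,.235],[-.01,.055,.235]])
pt=eyes.camera_params('top')
for k in c:
    px=np.array(c[k])/6.+np.array(off[k])
    W=np.array([atz('top',u,.235) for u in px]); print(k,W.round(3).tolist())
    f=lambda s:(proj('top',panel(*s)(loc),pt)-px).ravel()
    s=least_squares(f,[W[:,0].mean(),W[:,1].mean(),0]); print(s.x.round(4),s.fun.round(1))
    # ball etc
E
```

```text
A [[0.492, -0.135, 0.235], [0.489, -0.246, 0.235], [0.469, -0.245, 0.235], [0.472, -0.135, 0.235]]
[ 0.4806 -0.1901 -0.0304] [ 0.1 -0.1 -0.1 -0.  -0.   0.   0.1  0.1]
B [[0.445, 0.284, 0.235], [0.47, 0.18, 0.235], [0.454, 0.176, 0.235], [0.427, 0.279, 0.235]]
[0.4488 0.2299 0.2463] [-0.5 -0.1  0.3 -0.8  0.8  0.6 -0.6  0.4]
```

Run:
```python
from h import *
sc=eyes.camera('scene')[:,:,::-1].copy(); tp=eyes.camera('top')[:,:,::-1].copy()
PA=panel(.4806,-.1901,-.0304);PB=panel(.4488,.2299,.2463)
X,e=tri([ray('top',(217.8,288.8)),ray('scene',(350.4,160))]);print('ballB',X.round(4),e)
Rb=R.from_euler('z',.2463); print('local',Rb.inv().apply(X-[.4488,.2299,0])-[.022,0,.2])
box=np.array([[x,y,z] for z in(0,.235) for x in(-.01,.01) for y in(-.055,.055)])
for n,im,f in(('scene',sc,2),('top',tp,2)):
    im=cv2.resize(im,None,fx=2,fy=2,interpolation=cv2.INTER_CUBIC)
    for P,col,th in((PA,(0,0,255),1.25),(PB,(255,0,0),.2)):
        q=(proj(n,P(box))*2+.5).astype(int)
        for i in range(8):
            for j in range(i):
                if sum(box[i]!=box[j])==1: cv2.line(im,tuple(map(int,q[i])),tuple(map(int,q[j])),col,1)
        hb=np.array([[.022,0,.2],[.022+.075*np.sin(th),0,.2+.075*np.cos(th)]])
        q=(proj(n,P(hb))*2+.5).astype(int)
        cv2.line(im,tuple(map(int,q[0])),tuple(map(int,q[1])),(0,255,0),1)
    if n=='scene': cv2.imwrite('pics/o1.png',im[240:660,340:920])
    else: cv2.imwrite('pics/o2.png',im[400:680,340:920])
```

```text
ballB [0.4763 0.24   0.2736] [np.float64(0.0008568525997138404), np.float64(0.0008568525997137512)]
local [0.00712173 0.00310328 0.07361014]
```

View pics/o1.png

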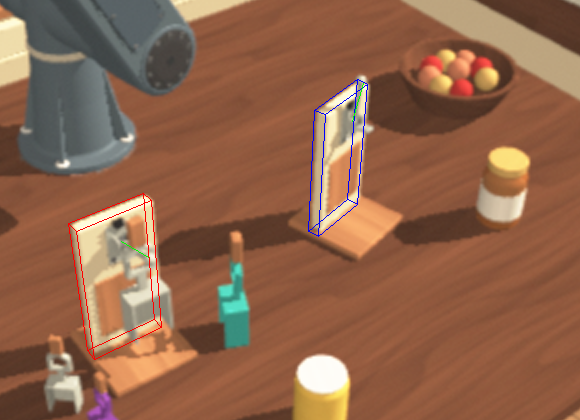

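View pics/o2.png

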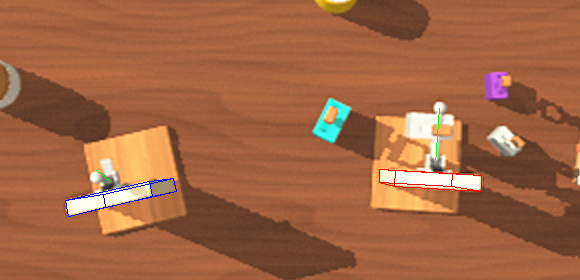

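```bash
cat >> h.py <<'E'
def st():
    o=robot.get_obs(); return o,np.array(o['position']),R.from_quat(o['tool_rot'])
def down(yaw): # tool y=-Z world, tool z = horizontal panel y-dir (yaw of panel), x = y x z
    y=np.array([0,0,-1.]); z=R.from_euler('z',yaw).apply([0,1,0]); x=np.cross(y,z)
    return R.from_matrix(np.column_stack([x,y,z]))
def rows(P,Rt,maxs=.40,maxa=.039,pos=None,rot=None):
    "print shift (units) and rotvec(units) from present to target, in tool axes"
    o,p,r=st()
    if pos is not None:p=pos
    if rot is not None:r=rot
    d=r.inv().apply(np.asarray(P)-p)/.1; a=(r.inv()*Rt).as_rotvec()/np.pi
    print('t',round(o['time'],2),'pos',p.round(4),'shift',d.round(3),'turn',a.round(4),'norms',np.linalg.norm(d).round(2),np.linalg.norm(a).round(3))
E
python3 - <<'E'
from h import *
o,p,r=st(); print(r.as_matrix().round(3),p)
for yaw in(.2463,.2463+np.pi,-.0304,-.0304+np.pi):
    D=down(yaw); print(yaw,D.as_matrix().round(2).tolist()); rows(p,D)
E
```

```text
[[-0.941 -0.     0.338]
 [-0.338  0.001 -0.941]
 [-0.    -1.    -0.001]] [ 0.21121274 -0.5878917   0.24707099]
0.2463 [[0.97, 0.0, -0.24], [0.24, 0.0, 0.97], [0.0, -1.0, 0.0]]
t 0.25 pos [ 0.2112 -0.5879  0.2471] shift [0. 0. 0.] turn [-1.000e-04 -9.687e-01 -5.000e-04] norms 0.0 0.969
3.3878926535897933 [[-0.97, 0.0, 0.24], [-0.24, -0.0, -0.97], [0.0, -1.0, 0.0]]
t 0.25 pos [ 0.2112 -0.5879  0.2471] shift [0. 0. 0.] turn [ 0.0003  0.0313 -0.    ] norms 0.0 0.031
-0.0304 [[1.0, 0.0, 0.03], [-0.03, 0.0, 1.0], [0.0, -1.0, 0.0]]
t 0.25 pos [ 0.2112 -0.5879  0.2471] shift [0. 0. 0.] turn [ 0.000e+00 -8.806e-01 -5.000e-04] norms 0.0 0.881
3.111192653589793 [[-1.0, 0.0, -0.03], [0.03, 0.0, -1.0], [0.0, -1.0, 0.0]]
t 0.25 pos [ 0.2112 -0.5879  0.2471] shift [0. 0. 0.] turn [0.0003 0.1194 0.    ] norms 0.0 0.119
```

Run:
```python
from h import *
o,p,r=st(); D=down(.2463+np.pi)
rows([.45,-.3,.40],D,rot=D)
rows([.474,.239,.37],D,pos=np.array([.45,-.3,.40]),rot=D)
```

```text
t 0.25 pos [ 0.2112 -0.5879  0.2471] shift [-3.018 -1.529 -2.21 ] turn [0. 0. 0.] norms 4.04 0.0
t 0.25 pos [ 0.45 -0.3   0.4 ] shift [-1.547  0.3   -5.169] turn [0. 0. 0.] norms 5.4 0.0
```

Call:
play_rows(
  series=[
    [1,0,0,0,0,0.0313,0],
    [1,-0.28,-0.14,-0.2,0,0,0],
    [1,-0.28,-0.14,-0.2,0,0,0],
    [1,-0.28,-0.14,-0.2,0,0,0],
    [1,-0.28,-0.14,-0.2,0,0,0],
    [1,-0.28,-0.14,-0.2,0,0,0],
    [1,-0.28,-0.14,-0.2,0,0,0],
    [1,-0.28,-0.14,-0.2,0,0,0],
    [1,-0.28,-0.14,-0.2,0,0,0],
    [1,-0.28,-0.14,-0.2,0,0,0],
    [1,-0.28,-0.14,-0.2,0,0,0],
    [1,0,0,-0.2,0,0,0],
  ],
  grip_force=15,
)

```text
time: 1.25
position: [0.4337, -0.3055, 0.3906]
tool_rot: [0.086, -0.7, 0.703, -0.091]
ft_force: [-0.1, -0.4, 0.0]
grip_width: 0.0872
```

Call:
play_rows(
  series=[
    [0.6,-0.12,0.02,-0.35,0,0,0],
    [0.6,-0.12,0.02,-0.35,0,0,0],
    [0.6,-0.12,0.02,-0.35,0,0,0],
    [0.6,-0.12,0.02,-0.35,0,0,0],
    [0.6,-0.12,0.02,-0.35,0,0,0],
    [0.6,-0.12,0.02,-0.35,0,0,0],
    [0.6,-0.12,0.02,-0.35,0,0,0],
    [0.6,-0.12,0.02,-0.35,0,0,0],
    [0.6,-0.12,0.02,-0.35,0,0,0],
    [0.6,-0.12,0.02,-0.35,0,0,0],
    [0.6,-0.12,0.02,-0.35,0,0,0],
    [0.6,-0.12,0.02,-0.35,0,0,0],
  ],
)

```text
time: 2.25
position: [0.466, 0.1378, 0.3636]
tool_rot: [0.087, -0.702, 0.702, -0.087]
ft_force: [-0.0, -0.8, -0.8]
grip_width: 0.0525
```

Run:
```python
from h import *
D=down(.2463+np.pi)
rows([.474,.239,.37],D); o=robot.get_obs(); print(o['ft_force'],o['q'],o['grip_width'])
```

```text
t 2.25 pos [0.466  0.1378 0.3636] shift [-0.325 -0.064 -0.962] turn [-0.      0.0001 -0.0001] norms 1.02 0.0
[-0.01569233 -0.80793116 -0.83544834] [ 5.70969066e-02  2.06568270e-01  1.60906267e+00 -7.41342542e-05
  1.32560582e+00  1.38139467e+00] 0.05246893082781401
```

Call:
play_rows(
  series=[
    [0.6,-0.11,-0.02,-0.3,0,0,0],
    [0.6,-0.11,-0.02,-0.3,0,0,0],
    [0.6,-0.05,-0.02,-0.25,0,0,0],
    [0.6,0,0,0,0,0,0],
    [0.6,0,0,0,0,0,0],
  ],
)

```text
time: 2.67
position: [0.4714, 0.226, 0.3694]
tool_rot: [0.088, -0.701, 0.702, -0.088]
ft_force: [0.2, -0.5, 0.1]
grip_width: 0.0523
```

Run:
```python
from h import *
D=down(.2463+np.pi)
rows([.4755,.239,.280],D); p=eyes.camera_params('wrist')
for n in('wrist','top','scene'):save(eyes.camera(n)[:,:,::-1],f'pics/b_{n}.png')
print(p); print(proj('wrist',[[.4763,.24,.2736]],p))
```

```text
t 2.67 pos [0.4714 0.226  0.3694] shift [-0.073  0.894 -0.117] turn [-0.0001  0.001   0.0001] norms 0.9 0.001
{'K': array([[335.34020628,   0.        , 320.28614836],
       [  0.        , 335.34020628, 232.50816402],
       [  0.        ,   0.        ,   1.        ]]), 'rvec': array([-2.27479583,  1.76804599,  0.27728051]), 'tvec': array([0.10226673, 0.41150411, 0.666455  ])}
[[303.456894   232.66893577]]
```

View pics/b_wrist.png

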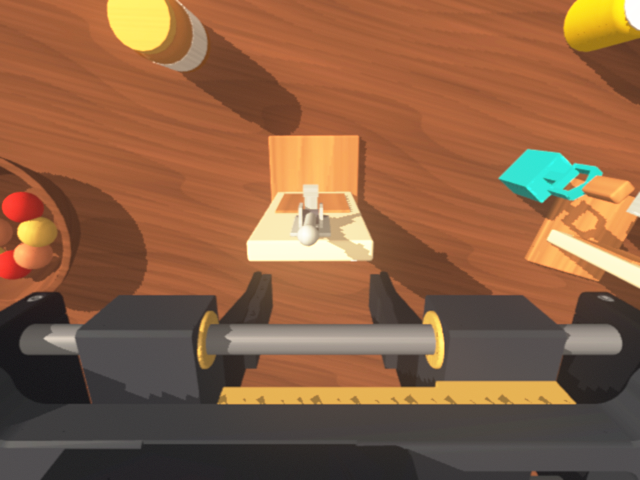

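Run:
```python
from h import *
a=cv2.imread('pics/b_wrist.png');cv2.imwrite('pics/b1.png',cv2.resize(a[180:270,240:380],None,fx=5,fy=5,interpolation=cv2.INTER_CUBIC))
X,e=tri([ray('top',(217.8,288.8)),ray('scene',(350.4,160)),ray('wrist',(308,235))]);print(X.round(4),e)
print(R.from_euler('z',.2463).inv().apply(X-[.4488,.2299,0])-[.022,0,.2])
```

```text
[0.4771 0.2373 0.2762] [np.float64(0.001969658175540862), np.float64(0.002360250674613297), np.float64(0.002854470879643084)]
[0.00726691 0.00023633 0.07618387]
```

View pics/b1.png

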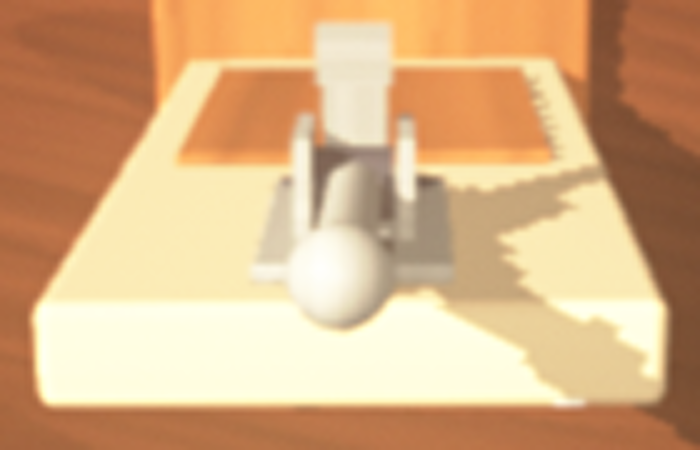

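```bash
cat >> h.py <<'E'
PA=(.4806,-.1901,-.0304);PB=(.4488,.2299,.2463)
def ball(P,th,up=.006): return panel(*P)([.022+.075*np.sin(th),0,.2+.075*np.cos(th)+up])
E
python3 - <<'E'
from h import *
rows(ball(PB,.097),down(PB[2]+np.pi))
E
```

```text
t 2.82 pos [0.4716 0.224  0.3694] shift [-0.087  0.887 -0.113] turn [-0.0002 -0.0002  0.0002] norms 0.9 0.0
```

Call:
play_rows(
  series=[
    [0.5,-0.09,0.1,-0.115,0,0,0],
    [0.5,0,0.2,0,0,0,0],
    [0.5,0,0.2,0,0,0,0],
    [0.5,0,0.2,0,0,0,0],
    [0.5,0,0.19,0,0,0,0],
    [0.5,0,0,0,0,0,0],
    [0.5,0,0,0,0,0,0],
  ],
)

```text
time: 3.4
position: [0.4774, 0.237, 0.28]
tool_rot: [0.087, -0.702, 0.702, -0.085]
ft_force: [0.3, -1.1, 1.3]
grip_width: 0.0434
```

Run:
```python
from h import *
rows(ball(PB,.097),down(PB[2]+np.pi))
p=eyes.camera_params('wrist');a=eyes.camera('wrist')[:,:,::-1]
save(a[150:470,150:480],'pics/d_wrist.png')
b=eyes.camera('scene')[:,:,::-1];save(cv2.resize(b[100:240,280:430],None,fx=4,fy=4,interpolation=cv2.INTER_CUBIC),'pics/d_sc.png')
for i in range(5): print(robot.get_obs()['position'])
```

```text
t 3.4 pos [0.4774 0.237  0.28  ] shift [ 0.002 -0.006 -0.001] turn [-0.0001 -0.0006  0.0008] norms 0.01 0.001
[0.47870087 0.23778343 0.28176719]
[0.47870087 0.23778343 0.28176719]
[0.47870087 0.23778343 0.28176719]
[0.47870087 0.23778343 0.28176719]
[0.47870087 0.23778343 0.28176719]
```

View pics/d_wrist.png

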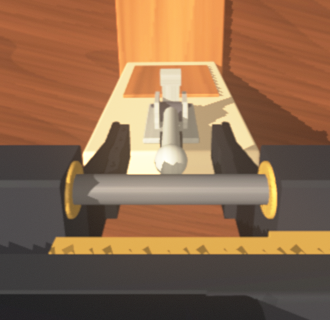

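View pics/d_sc.png

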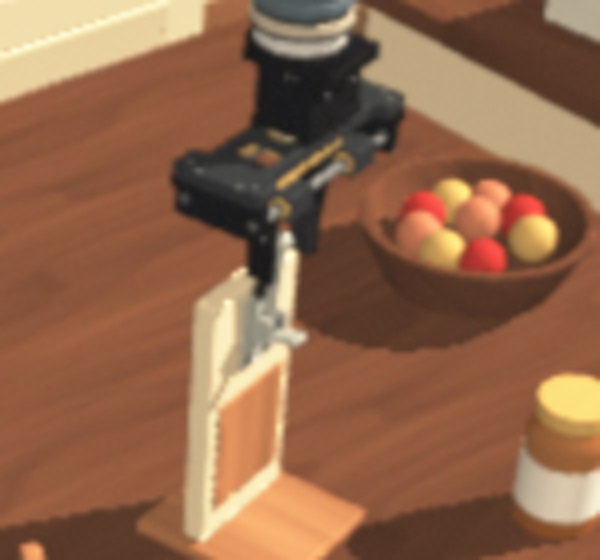

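Call:
play_rows(
  series=[
    [0,0,0,0,0,0,0],
    [0,0,0,0,0,0,0],
    [0,0,0,0,0,0,0],
    [0,0,0,0,0,0,0],
    [0,0,0,0,0,0,0],
  ],
  grip_force=15,
)

```text
time: 3.92
position: [0.4778, 0.2384, 0.2809]
tool_rot: [-0.087, 0.702, -0.702, 0.087]
ft_force: [0.2, -1.2, 0.6]
grip_width: 0.0182
```

Run:
```python
from h import *
# arc increments in tool units (tool x=-panel x, y=down)
th=np.array([.097,.2,.3,.4,.5,.6,.7,.8,.9,1.0,1.1,1.2,1.25,1.3])
x=.75*np.sin(th);z=.75*np.cos(th)
for i in range(len(th)-1): print(th[i+1],[round(-(x[i+1]-x[i]),3),round(z[i]-z[i+1],3)])
```

```text
0.2 [np.float64(-0.076), np.float64(0.011)]
0.3 [np.float64(-0.073), np.float64(0.019)]
0.4 [np.float64(-0.07), np.float64(0.026)]
0.5 [np.float64(-0.068), np.float64(0.033)]
0.6 [np.float64(-0.064), np.float64(0.039)]
0.7 [np.float64(-0.06), np.float64(0.045)]
0.8 [np.float64(-0.055), np.float64(0.051)]
0.9 [np.float64(-0.049), np.float64(0.056)]
1.0 [np.float64(-0.044), np.float64(0.061)]
1.1 [np.float64(-0.037), np.float64(0.065)]
1.2 [np.float64(-0.031), np.float64(0.068)]
1.25 [np.float64(-0.013), np.float64(0.035)]
1.3 [np.float64(-0.011), np.float64(0.036)]
```

Call:
play_rows(
  series=[
    [0,0,0,0,0,0,0],
    [0,-0.038,0.005,0,0,0,0],
    [0,-0.038,0.006,0,0,0,0],
    [0,-0.037,0.009,0,0,0,0],
    [0,-0.036,0.01,0,0,0,0],
    [0,-0.035,0.013,0,0,0,0],
    [0,-0.035,0.013,0,0,0,0],
  ],
)

```text
time: 4.5
position: [0.4997, 0.243, 0.2753]
tool_rot: [0.087, -0.701, 0.702, -0.087]
ft_force: [-0.8, -5.1, 4.7]
grip_width: 0.0145
```

Run:
```python
from h import *
rows(ball(PB,.4),down(PB[2]+np.pi)); print(robot.get_obs()['ft_force'])
```

```text
t 4.5 pos [0.4997 0.243  0.2753] shift [0.013 0.002 0.003] turn [-0.0005  0.0001 -0.0002] norms 0.01 0.001
[-0.7609119  -5.06579718  4.718485  ]
```

Run:
```python
from h import *
a=eyes.camera('wrist')[:,:,::-1]
save(cv2.resize(a[220:420,220:400],None,fx=4,fy=4),'pics/e_wrist.png')
o=robot.get_obs();print(o['ft_force'],o['moment'],o['grip_width'])
```

```text
[ 0.35019128 -4.5976945   4.54364058] [-0.77204453 -0.08708831 -0.00352994] 0.014266045142104767
```

View pics/e_wrist.png

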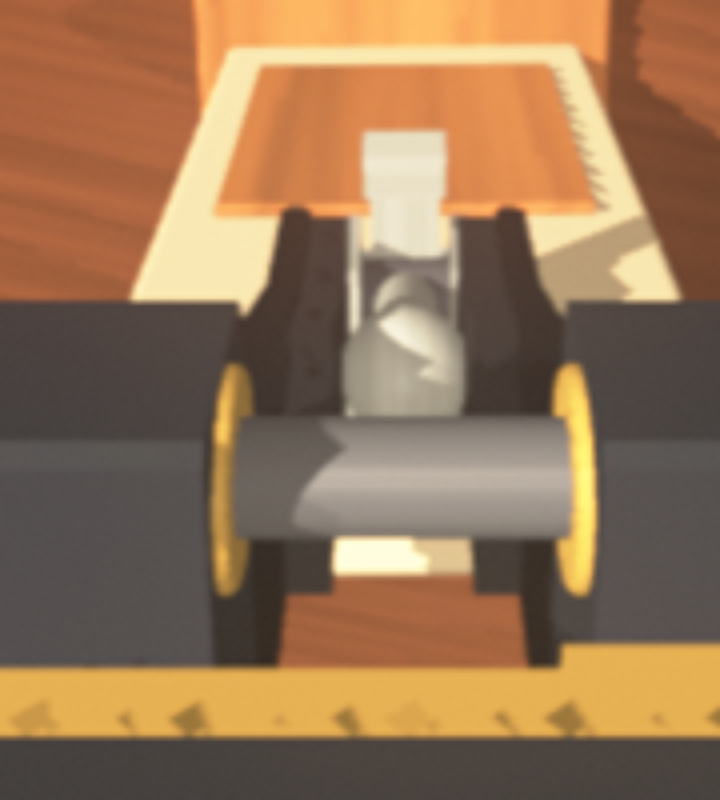

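Call:
play_rows(
  series=[
    [0,0,-0.006,0.008,0,0,0],
    [0,-0.034,0.016,0,0,0,0],
    [0,-0.034,0.017,0,0,0,0],
    [0,-0.032,0.019,0,0,0,0],
    [0,-0.032,0.02,0,0,0,0],
    [0,-0.03,0.022,0,0,0,0],
    [0,-0.03,0.023,0,0,0,0],
    [0,-0.028,0.025,0,0,0,0],
    [0,-0.027,0.026,0,0,0,0],
  ],
)

```text
time: 5.3
position: [0.5237, 0.2492, 0.2586]
tool_rot: [-0.087, 0.702, -0.702, 0.087]
ft_force: [0.9, -2.7, 3.7]
grip_width: 0.0141
```

Run:
```python
from h import *
rows(ball(PB,.8),down(PB[2]+np.pi)); print(robot.get_obs()['ft_force'])
```

```text
t 5.3 pos [0.5237 0.2492 0.2586] shift [0.015 0.004 0.004] turn [ 0.0001  0.     -0.0003] norms 0.02 0.0
[ 0.85410779 -2.69379047  3.68020871]
```

Still following the arc. I'll continue to 1.2 rad.

Call:
play_rows(
  series=[
    [0,-0.025,0.028,0.004,0,0,0],
    [0,-0.024,0.028,0,0,0,0],
    [0,-0.022,0.03,0,0,0,0],
    [0,-0.022,0.031,0,0,0,0],
    [0,-0.019,0.032,0,0,0,0],
    [0,-0.018,0.033,0,0,0,0],
    [0,-0.016,0.034,0,0,0,0],
    [0,-0.015,0.034,0,0,0,0],
  ],
)

```text
time: 5.97
position: [0.5399, 0.2531, 0.2339]
tool_rot: [-0.086, 0.702, -0.701, 0.088]
ft_force: [3.3, 1.0, 4.6]
grip_width: 0.0143
```

Run:
```python
from h import *
rows(ball(PB,1.2),down(PB[2]+np.pi)); print(robot.get_obs()['ft_force'])
a=eyes.camera('wrist')[:,:,::-1]
save(cv2.resize(a[180:420,200:420],None,fx=3,fy=3),'pics/f_wrist.png')
```

```text
t 5.97 pos [0.5399 0.2531 0.2339] shift [0.021 0.007 0.003] turn [ 0.0003  0.     -0.0009] norms 0.02 0.001
[3.32471098 1.00097706 4.61983235]
```

View pics/f_wrist.png

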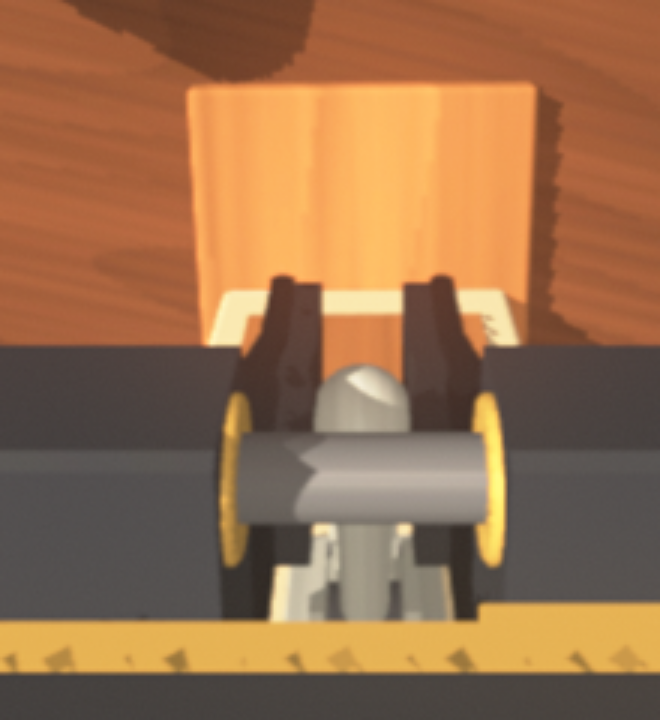

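Call:
play_rows(
  series=[
    [0,-0.012,0.018,0,0,0,0],
    [0,-0.008,0.018,0,0,0,0],
    [0,-0.005,0.018,0,0,0,0],
  ],
)

```text
time: 6.27
position: [0.5419, 0.2535, 0.2285]
tool_rot: [-0.086, 0.702, -0.701, 0.087]
ft_force: [3.8, 3.5, 3.7]
grip_width: 0.0144
```

Call:
play_rows(
  series=[
    [0,-0.003,0.015,0,0,0,0],
    [0,0,0,0,0,0,0],
  ],
)

```text
time: 6.43
position: [0.5423, 0.2536, 0.2268]
tool_rot: [-0.086, 0.702, -0.701, 0.088]
ft_force: [4.4, 2.3, 3.3]
grip_width: 0.0141
```

Call:
play_rows(
  series=[
    [0,-0.003,0.012,0,0,0,0],
    [0,0,0,0,0,0,0],
  ],
)

```text
time: 6.6
position: [0.5426, 0.2537, 0.2258]
tool_rot: [-0.086, 0.702, -0.701, 0.088]
ft_force: [4.5, 3.1, 3.2]
grip_width: 0.0143
```

Call:
play_rows(
  series=[
    [0,0.004,0.012,-0.003,0,0,0],
    [0,0,0,0,0,0,0],
  ],
)

```text
time: 6.77
position: [0.5428, 0.2538, 0.2248]
tool_rot: [-0.085, 0.702, -0.702, 0.088]
ft_force: [5.5, 1.8, 3.5]
grip_width: 0.0141
```

Call:
play_rows(
  series=[
    [0,0,0.012,0,0,0,0],
    [0,0,0,0,0,0,0],
  ],
)

```text
time: 6.93
position: [0.5431, 0.2539, 0.2238]
tool_rot: [-0.085, 0.702, -0.701, 0.089]
ft_force: [5.8, 3.2, 3.7]
grip_width: 0.0142
```

Call:
play_rows(
  series=[
    [0,0,0.012,0,0,0,0],
    [0,0,0,0,0,0,0],
  ],
)

```text
time: 7.1
position: [0.5434, 0.2539, 0.2227]
tool_rot: [-0.085, 0.702, -0.701, 0.089]
ft_force: [6.4, 3.3, 4.5]
grip_width: 0.0143
```

Call:
play_rows(
  series=[
    [0,-0.012,0.012,0.004,0,0,0],
    [0,0,0,0,0,0,0],
  ],
)

```text
time: 7.27
position: [0.5437, 0.2539, 0.2211]
tool_rot: [-0.086, 0.702, -0.701, 0.088]
ft_force: [5.5, 3.0, 4.0]
grip_width: 0.0138
```

Call:
play_rows(
  series=[
    [0,-0.004,0.012,0.003,0,0,0],
    [0,0,0,0,0,0,0],
  ],
)

```text
time: 7.43
position: [0.544, 0.254, 0.2198]
tool_rot: [-0.086, 0.702, -0.701, 0.088]
ft_force: [5.5, 4.1, 4.2]
grip_width: 0.014
```

Call:
play_rows(
  series=[
    [0,0,0.012,0,0,0,0],
    [0,0,0,0,0,0,0],
  ],
)

```text
time: 7.6
position: [0.5442, 0.254, 0.2187]
tool_rot: [-0.086, 0.702, -0.701, 0.088]
ft_force: [5.4, 5.0, 4.3]
grip_width: 0.014
```

Call:
play_rows(
  series=[
    [0,0,0.012,0,0,0,0],
    [0,0,0,0,0,0,0],
  ],
)

```text
time: 7.77
position: [0.5443, 0.2541, 0.2176]
tool_rot: [-0.085, 0.702, -0.701, 0.088]
ft_force: [6.1, 4.0, 2.9]
grip_width: 0.0137
```

Call:
play_rows(
  series=[
    [0,0,0.012,0,0,0,0],
    [0,0,0,0,0,0,0],
  ],
)

```text
time: 7.93
position: [0.5445, 0.2541, 0.2167]
tool_rot: [-0.085, 0.702, -0.701, 0.088]
ft_force: [5.1, 4.6, 4.4]
grip_width: 0.0137
```

Call:
play_rows(
  series=[
    [0,0,0.012,0,0,0,0],
    [0,0,0,0,0,0,0],
  ],
)

```text
time: 8.1
position: [0.5445, 0.2542, 0.2159]
tool_rot: [-0.085, 0.702, -0.701, 0.088]
ft_force: [4.3, 4.2, 7.3]
grip_width: 0.0135
```

Call:
play_rows(
  series=[
    [0,0,0.012,0,0,0,0],
    [0,0,0,0,0,0,0],
  ],
)

```text
time: 8.27
position: [0.5446, 0.2542, 0.2152]
tool_rot: [-0.085, 0.702, -0.701, 0.089]
ft_force: [3.6, 4.1, 8.9]
grip_width: 0.0139
```

Call:
play_rows(
  series=[
    [0,0,0.01,0,0,0,0],
    [0,0,0,0,0,0,0],
  ],
)

```text
time: 8.43
position: [0.5447, 0.2542, 0.2145]
tool_rot: [-0.085, 0.702, -0.701, 0.089]
ft_force: [3.6, 3.4, 10.0]
grip_width: 0.0137
```

Call:
play_rows(
  series=[
    [0,0,0.006,0,0,0,0],
    [0,0,0,0,0,0,0],
  ],
)

```text
time: 8.6
position: [0.5447, 0.2542, 0.214]
tool_rot: [-0.085, 0.702, -0.701, 0.089]
ft_force: [2.9, 4.0, 9.9]
grip_width: 0.0138
```

Call:
play_rows(
  series=[
    [0,0,-0.01,0,0,0,0],
    [0,0,-0.008,0,0,0,0],
    [0.5,0,0,0,0,0,0],
    [0.5,0,0,0,0,0,0],
    [0.5,0,0,0,0,0,0],
    [0.5,0,0,0,0,0,0],
    [0.5,0,-0.2,0,0,0,0],
    [0.5,0,-0.3,0,0,0,0],
    [0.5,0,-0.3,0,0,0,0],
    [0.5,0,-0.3,0,0,0,0],
    [0.5,0,0,0,0,0,0],
  ],
)

```text
time: 9.52
position: [0.5454, 0.2536, 0.3298]
tool_rot: [-0.083, 0.702, -0.701, 0.091]
ft_force: [1.5, -0.2, 1.0]
grip_width: 0.0432
```

Run:
```python
from h import *
o=robot.get_obs();print(o['ft_force'],o['position'])
p=eyes.camera_params('wrist');print({k:v.tolist() for k,v in p.items()})
a=eyes.camera('wrist')[:,:,::-1]
save(cv2.resize(a[180:420,200:420],None,fx=3,fy=3),'pics/g_wrist.png')
b=eyes.camera('scene')[:,:,::-1];save(cv2.resize(b[140:260,290:410],None,fx=5,fy=5,interpolation=cv2.INTER_CUBIC),'pics/g_sc.png')
t=eyes.camera('top')[:,:,::-1];save(cv2.resize(t[230:340,170:300],None,fx=5,fy=5,interpolation=cv2.INTER_CUBIC),'pics/g_top.png')
```

```text
[ 1.49319132 -0.20955788  0.95925669] [0.54541827 0.25360271 0.32976678]
{'K': [[335.3402062811115, 0.0, 320.2861483557159], [0.0, 335.3402062811115, 232.5081640182726], [0.0, 0.0, 1.0]], 'rvec': [-2.2797588370173223, 1.7771640805415108, 0.2692785277790188], 'tvec': [0.11258571616749823, 0.5034113432179733, 0.6479315230097531]}
```

View pics/g_wrist.png

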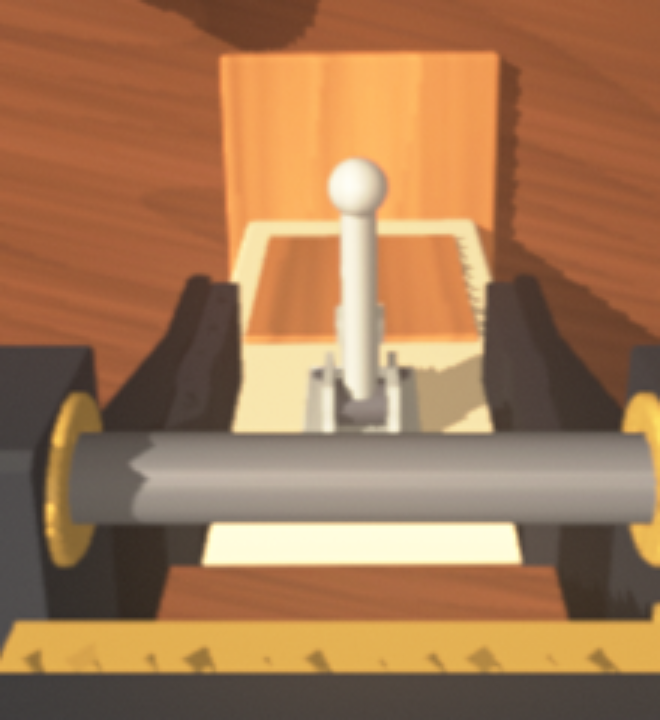

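View pics/g_sc.png

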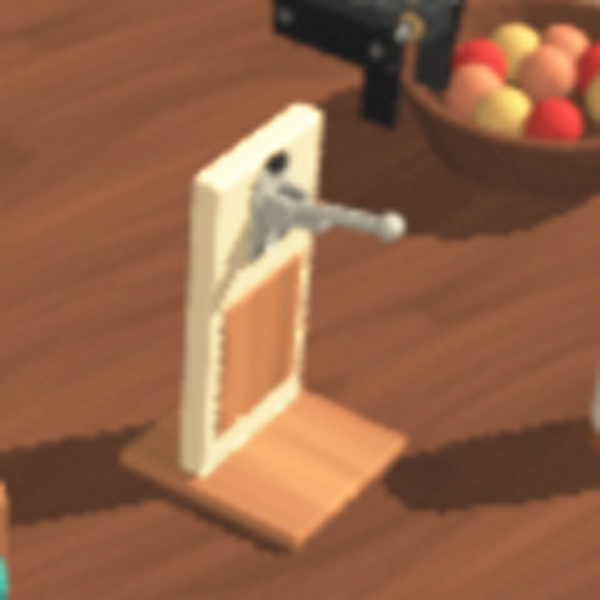

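View pics/g_top.png

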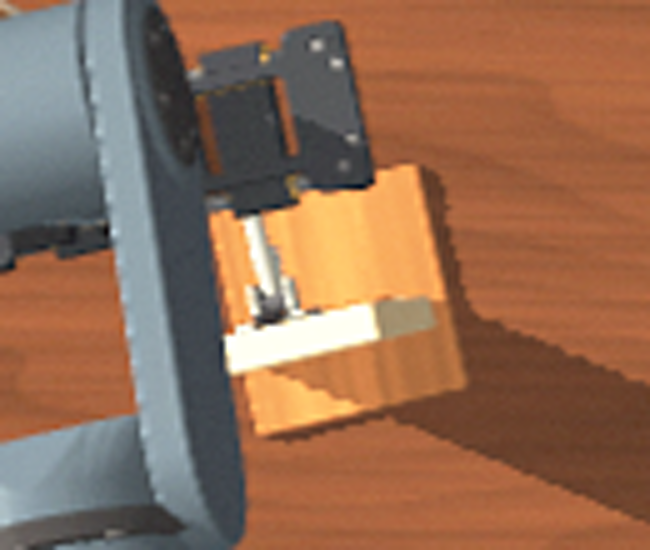

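Run:
```python
from h import *
X,e=tri([ray('scene',(369,185.2)),ray('wrist',(319,241.7))]);print(X.round(4),e)
l=R.from_euler('z',PB[2]).inv().apply(X-[PB[0],PB[1],0])-[.022,0,.2];print(l,np.arctan2(l[0],l[2]),np.hypot(l[0],l[2]))
for th in(1.25,1.35,1.4,1.45,1.5):
  b=ball(PB,th,0); print(th,b.round(4),proj('scene',b).round(1),proj('wrist',b).round(1))
```

```text
[0.5435 0.2553 0.2179] [np.float64(0.004309632237601728), np.float64(0.004309632237601779)]
[0.0760591  0.00151633 0.01785253] 1.340250504067416 0.07812617434656077
1.25 [0.5392 0.2526 0.2236] [[366.2 182.5]] [[319.5 244.9]]
1.35 [0.5411 0.2531 0.2164] [[366.6 184.8]] [[319.5 239.2]]
1.4 [0.5418 0.2533 0.2127] [[366.7 185.9]] [[319.5 236.8]]
1.45 [0.5423 0.2534 0.209 ] [[366.7 187. ]] [[319.5 234.6]]
1.5 [0.5427 0.2535 0.2053] [[366.7 188.1]] [[319.5 232.7]]
```

Run:
```python
from h import *
g=atz('top',(391.2,265.5),.266);print(g, R.from_euler('z',PA[2]).inv().apply(g-[PA[0],PA[1],0]))
X,e=tri([ray('top',(391.2,265.5)),ray('scene',(238,229))]);print(X,e)
b=atz('top',(390,253.8),.2236);print(b, R.from_euler('z',PA[2]).inv().apply(b-[PA[0],PA[1],0]))
o,p,r=st(); D=down(PA[2]+np.pi); rows([.542,-.19,.36],D)
```

```text
[ 0.54274096 -0.19058077  0.266     ] [0.06212686 0.00140825 0.266     ]
[ 0.54355642 -0.18948806  0.2651448 ] [np.float64(0.0014437623394635082), np.float64(0.001443762339463547)]
[ 0.57443316 -0.19360271  0.2236    ] [ 0.09389627 -0.000649    0.2236    ]
t 9.67 pos [0.542  0.2527 0.323 ] shift [ 1.081 -0.366  4.293] turn [-0.0002  0.0881  0.0008] norms 4.44 0.088
```

Call:
play_rows(
  series=[
    [0.6,0,-0.2,0,0,0.03,0],
    [0.6,0,-0.2,0,0,0.03,0],
    [0.6,0,-0.2,0,0,0.028,0],
    [0.6,0,0,0,0,0,0],
  ],
)

```text
time: 10.0
position: [0.544, 0.2532, 0.3857]
tool_rot: [0.012, 0.707, -0.707, -0.01]
ft_force: [0.8, 0.6, 0.4]
grip_width: 0.0519
```

Run:
```python
from h import *
rows([.542,-.19,.37],down(PA[2]+np.pi))
```

```text
t 10.0 pos [0.544  0.2532 0.3857] shift [-0.121  0.154  4.431] turn [ 0.0002 -0.0005 -0.0011] norms 4.44 0.001
```

Call:
play_rows(
  series=[
    [0.6,-0.01,0.01,0.37,0,0,0],
    [0.6,-0.01,0.01,0.37,0,0,0],
    [0.6,-0.01,0.01,0.37,0,0,0],
    [0.6,-0.01,0.01,0.37,0,0,0],
    [0.6,-0.01,0.01,0.37,0,0,0],
    [0.6,-0.01,0.01,0.37,0,0,0],
    [0.6,-0.01,0.01,0.37,0,0,0],
    [0.6,-0.01,0.01,0.37,0,0,0],
    [0.6,-0.01,0.01,0.37,0,0,0],
    [0.6,-0.01,0.02,0.37,0,0,0],
    [0.6,-0.01,0.02,0.37,0,0,0],
    [0.6,-0.01,0.02,0.36,0,0,0],
  ],
)

```text
time: 11.0
position: [0.5402, -0.1914, 0.3658]
tool_rot: [0.008, 0.708, -0.706, -0.012]
ft_force: [0.4, 0.7, 1.0]
grip_width: 0.0528
```

Call:
play_rows(
  series=[
    [0.6,0,0,0,0,0,0],
    [0.6,0,0,0,0,0,0],
  ],
)

```text
time: 11.17
position: [0.5404, -0.1915, 0.3657]
tool_rot: [0.01, 0.708, -0.706, -0.013]
ft_force: [-0.6, 0.7, -0.7]
grip_width: 0.0523
```

Run:
```python
from h import *
rows([.5427,-.190,.25],down(PA[2]+np.pi))
p=eyes.camera_params('wrist');a=eyes.camera('wrist')[:,:,::-1];save(a,'pics/i_wrist.png')
print(proj('wrist',[[.5427,-.1905,.266]],p))
s=eyes.camera('scene')[:,:,::-1];save(cv2.resize(s[200:330,180:310],None,fx=4,fy=4,interpolation=cv2.INTER_CUBIC),'pics/i_sc.png')
s=eyes.camera('scene')[:,:,::-1];save(cv2.resize(s[140:260,290:410],None,fx=5,fy=5,interpolation=cv2.INTER_CUBIC),'pics/i_sc2.png')
s=eyes.camera('top')[:,:,::-1];save(cv2.resize(s[240:330,190:290],None,fx=6,fy=6,interpolation=cv2.INTER_CUBIC),'pics/i_t2.png')
```

```text
t 11.17 pos [ 0.5404 -0.1915  0.3657] shift [-0.029  1.157 -0.012] turn [ 0.001  -0.0006  0.0017] norms 1.16 0.002
[[318.99106503 238.08456441]]
```

View pics/i_wrist.png

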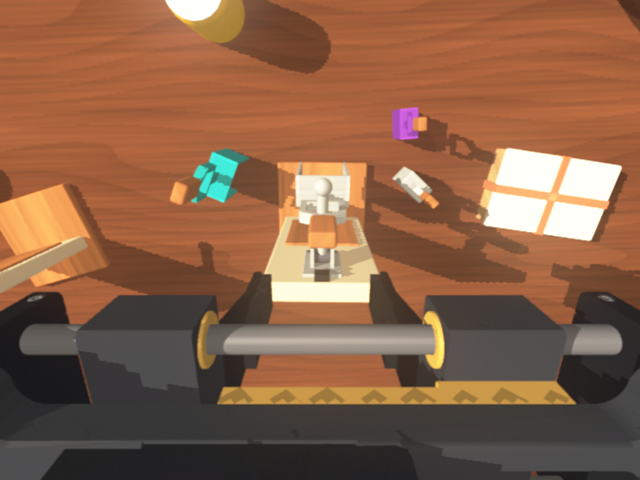

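View pics/i_sc.png

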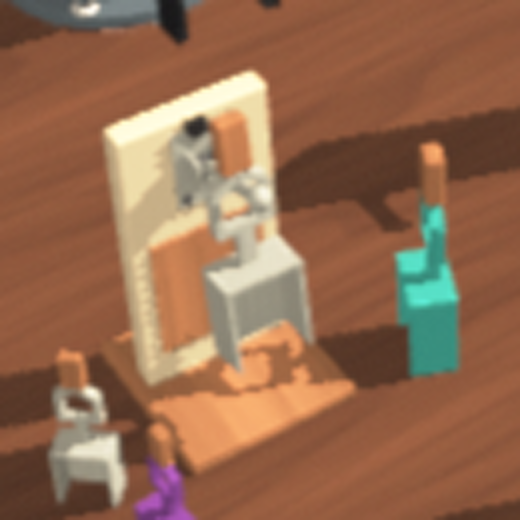

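View pics/i_t2.png

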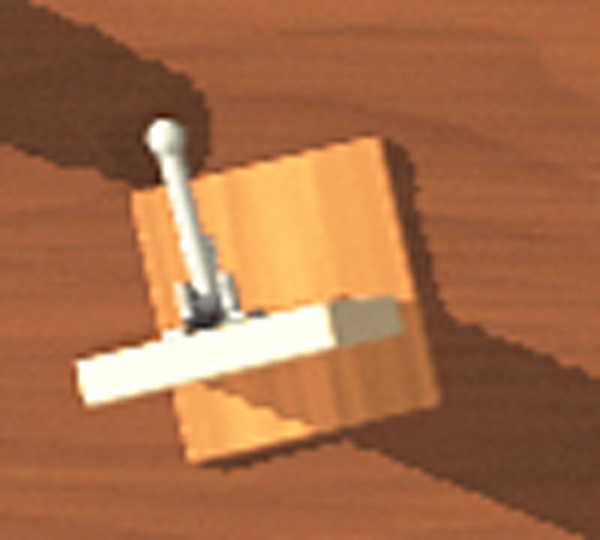

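Run:
```python
from h import *
a=cv2.imread('pics/i_wrist.png');save(cv2.resize(a[160:300,250:390],None,fx=5,fy=5,interpolation=cv2.INTER_CUBIC),'pics/i1.png')
b=atz('top',(217.5,262.7),.213);print(b, R.from_euler('z',PB[2]).inv().apply(b-[PB[0],PB[1],0]))
X,e=tri([ray('top',(217.5,262.7)),ray('scene',(369,185.2))]);print(X,e)
```

```text
[0.54247515 0.25547091 0.213     ] [0.09708277 0.00195959 0.213     ]
[0.54396849 0.25711342 0.21447725] [np.float64(0.002450695030806046), np.float64(0.0024506950308060727)]
```

View pics/i1.png

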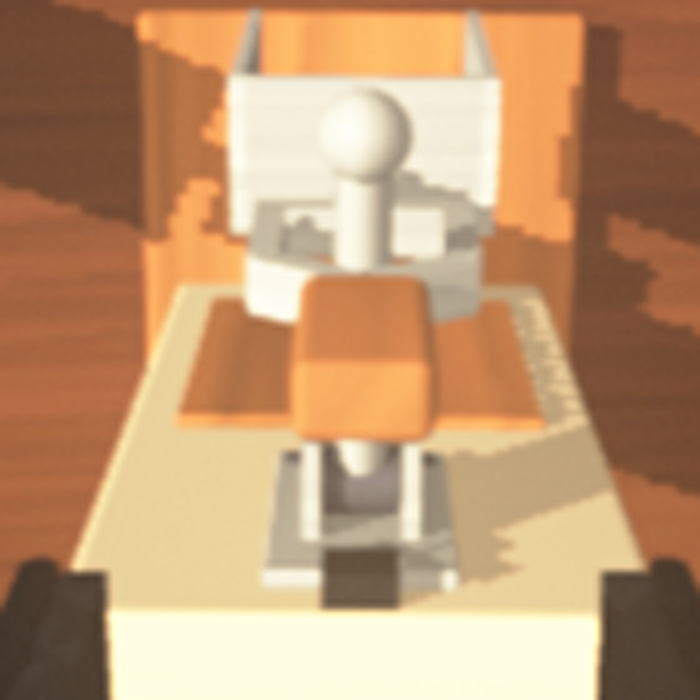

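View pics/i_sc2.png

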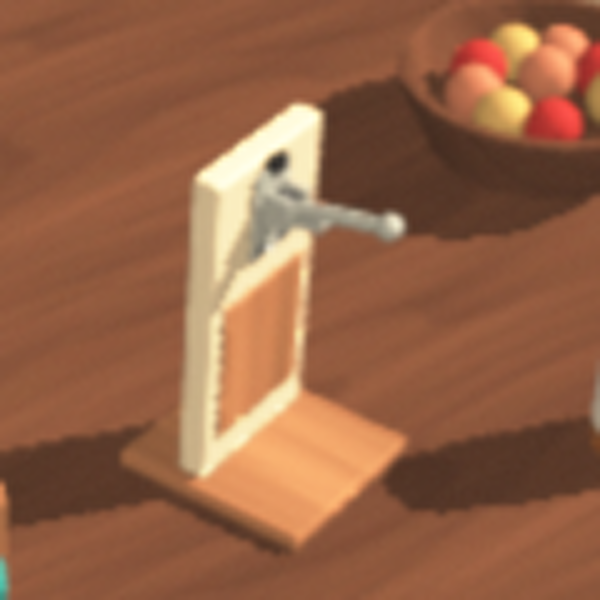

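Call:
play_rows(
  series=[
    [0.6,-0.017,0.1,0.008,0,0,0],
    [0.6,0,0.25,0,0,0,0],
    [0.6,0,0.25,0,0,0,0],
    [0.6,0,0.25,0,0,0,0],
    [0.6,0,0.25,0,0,0,0],
    [0.6,0,0,0,0,0,0],
    [0.6,0,0,0,0,0,0],
  ],
)

```text
time: 11.95
position: [0.5428, -0.1895, 0.2575]
tool_rot: [0.009, 0.708, -0.706, -0.011]
ft_force: [0.3, 0.5, 0.2]
grip_width: 0.0525
```

Run:
```python
from h import *
rows([.5420,-.192,.255],down(PA[2]+np.pi));print(robot.get_obs()['ft_force'])
a=eyes.camera('wrist')[:,:,::-1];save(cv2.resize(a[180:400,210:430],None,fx=3,fy=3),'pics/j_wrist.png')
s=eyes.camera('scene')[:,:,::-1];save(cv2.resize(s[180:330,160:310],None,fx=4,fy=4,interpolation=cv2.INTER_CUBIC),'pics/j_sc.png')
```

```text
t 11.95 pos [ 0.5428 -0.1895  0.2575] shift [0.007 0.025 0.025] turn [0.0006 0.0006 0.0011] norms 0.04 0.001
[0.3462131  0.52856846 0.20227185]
```

View pics/j_wrist.png

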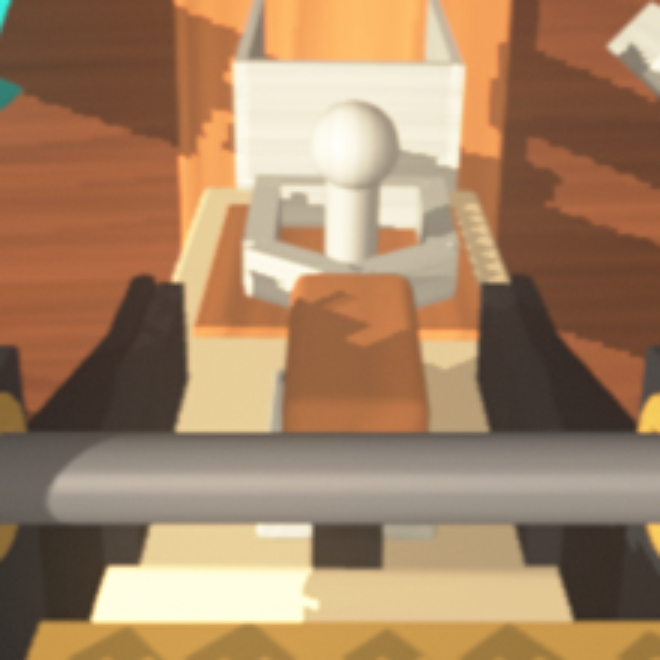

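View pics/j_sc.png

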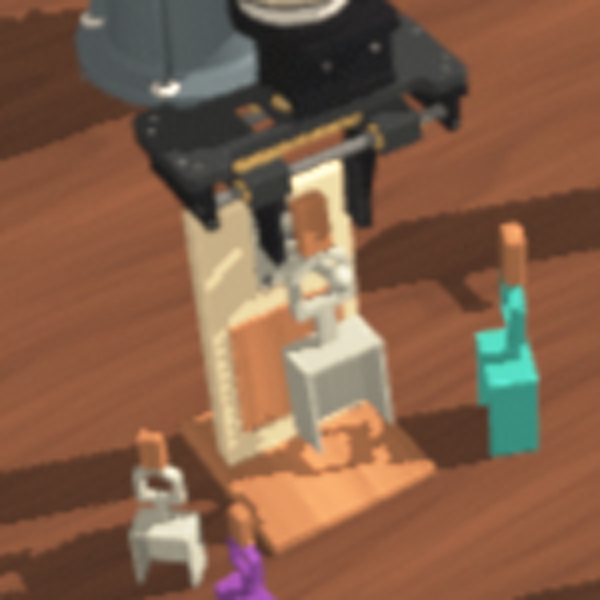

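Call:
play_rows(
  series=[
    [0.6,0.005,0.02,0.024,0,0,0],
    [0.3,0,0,0,0,0,0],
    [0.2,0,0,0,0,0,0],
    [0.1,0,0,0,0,0,0],
    [0.1,0,0,0,0,0,0],
    [0.1,0,0,0,0,0,0],
    [0.1,0,0,0,0,0,0],
  ],
  grip_force=25,
)

```text
time: 12.63
position: [0.5428, -0.1932, 0.257]
tool_rot: [0.011, 0.707, -0.707, -0.011]
ft_force: [-0.9, -0.6, 0.8]
grip_width: 0.0221
```

Run:
```python
from h import *
o=robot.get_obs();print(o['ft_force'],o['moment'],o['grip_width'],o['position'])
a=eyes.camera('wrist')[:,:,::-1];save(cv2.resize(a[180:400,210:430],None,fx=3,fy=3),'pics/k_wrist.png')
```

```text
[-0.9209076  -0.61415118  0.81956273] [ 0.05969727  0.00608861 -0.01371871] 0.0221079764648037 [ 0.54281009 -0.19318946  0.25697199]
```

View pics/k_wrist.png

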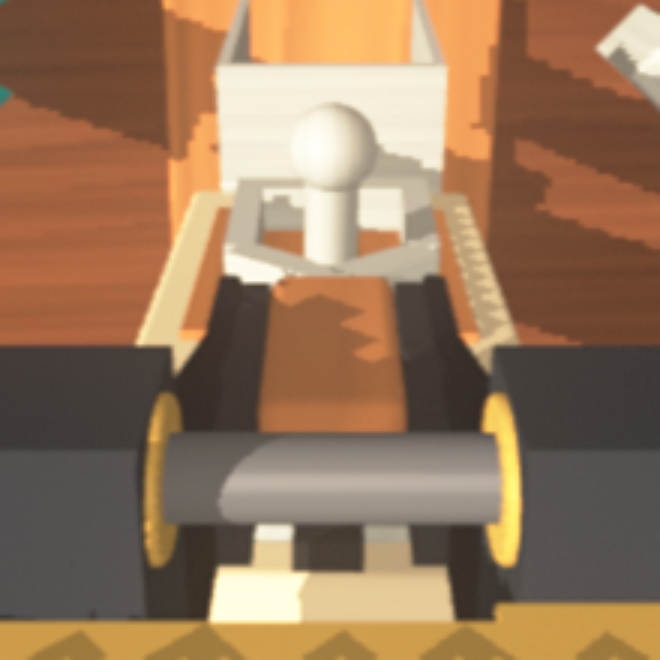

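Call:
play_rows(
  series=[
    [0.1,0,-0.04,0,0,0,0],
    [0.1,0,-0.05,0,0,0,0],
    [0.1,0,-0.04,0,0,0,0],
    [0.1,0,0,0,0,0,0],
    [0.1,0,0,0,0,0,0],
  ],
)

```text
time: 13.1
position: [0.5431, -0.1934, 0.2703]
tool_rot: [-0.011, -0.707, 0.707, 0.01]
ft_force: [-0.4, 0.6, -1.8]
grip_width: 0.0218
```

Run:
```python
from h import *
o=robot.get_obs();print(o['ft_force'],o['grip_width'],o['position'])
a=eyes.camera('wrist')[:,:,::-1];save(cv2.resize(a[180:400,210:430],None,fx=3,fy=3),'pics/l_wrist.png')
s=eyes.camera('scene')[:,:,::-1];save(cv2.resize(s[180:330,160:310],None,fx=4,fy=4,interpolation=cv2.INTER_CUBIC),'pics/l_sc.png')
```

```text
[-0.38422528  0.56337595 -1.84636578] 0.02181911343842611 [ 0.54305295 -0.19343609  0.27026628]
```

View pics/l_wrist.png

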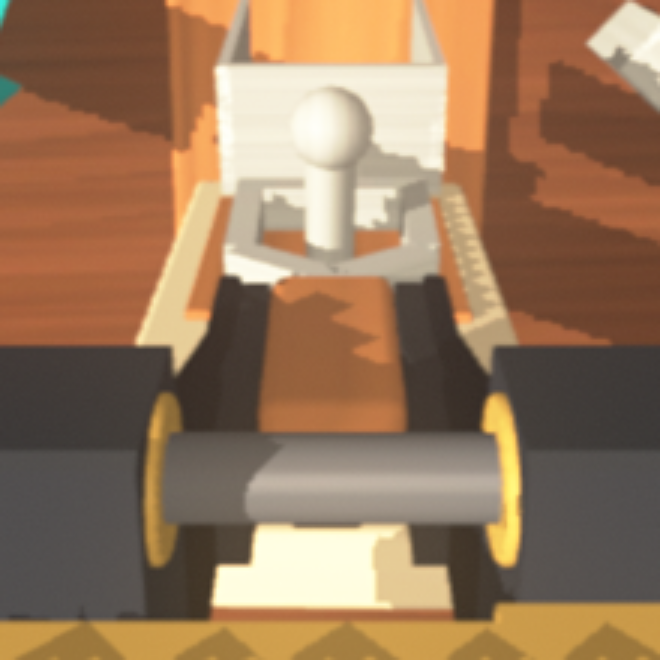

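View pics/l_sc.png

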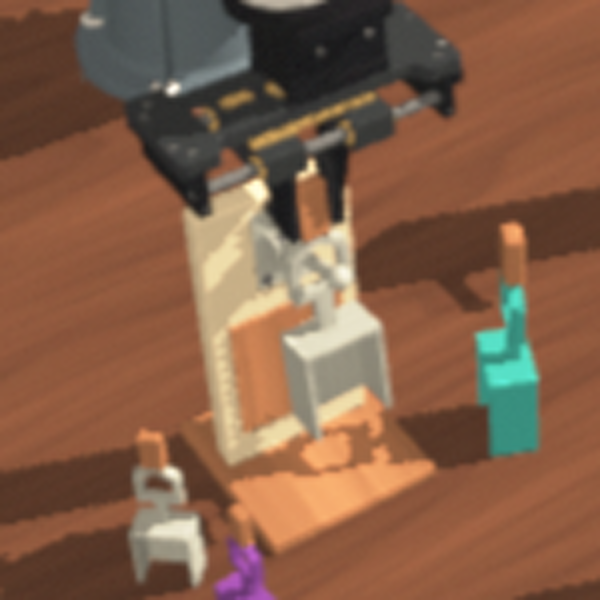

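Call:
play_rows(
  series=[
    [0.1,-0.06,-0.02,0,0,0,0],
    [0.1,-0.1,-0.033,0,0,0,0],
    [0.1,-0.1,-0.033,0,0,0,0],
    [0.1,-0.1,-0.033,0,0,0,0],
  ],
)

```text
time: 13.53
position: [0.5796, -0.1944, 0.2818]
tool_rot: [0.011, 0.707, -0.707, -0.011]
ft_force: [0.3, -0.3, -1.9]
grip_width: 0.0214
```

Call:
play_rows(
  series=[
    [0.1,-0.1,-0.033,0,0,0,0],
    [0.1,-0.15,-0.04,0,0,0,0],
    [0.1,-0.15,-0.04,0,0,0,0],
    [0.1,0,0,0,0,0,0],
  ],
)

```text
time: 13.87
position: [0.6223, -0.1961, 0.2938]
tool_rot: [-0.012, -0.706, 0.708, 0.009]
ft_force: [0.0, 0.2, -1.6]
grip_width: 0.0216
```

Run:
```python
from h import *
o=robot.get_obs();print(o['ft_force'],o['grip_width'],o['position'])
a=eyes.camera('wrist')[:,:,::-1];save(cv2.resize(a[180:420,210:430],None,fx=3,fy=3),'pics/m_wrist.png')
s=eyes.camera('scene')[:,:,::-1];save(cv2.resize(s[180:330,160:310],None,fx=4,fy=4,interpolation=cv2.INTER_CUBIC),'pics/m_sc.png')
```

```text
[ 0.0143983   0.20343036 -1.60860823] 0.02162531652299974 [ 0.62226743 -0.1961152   0.29381129]
```

View pics/m_sc.png

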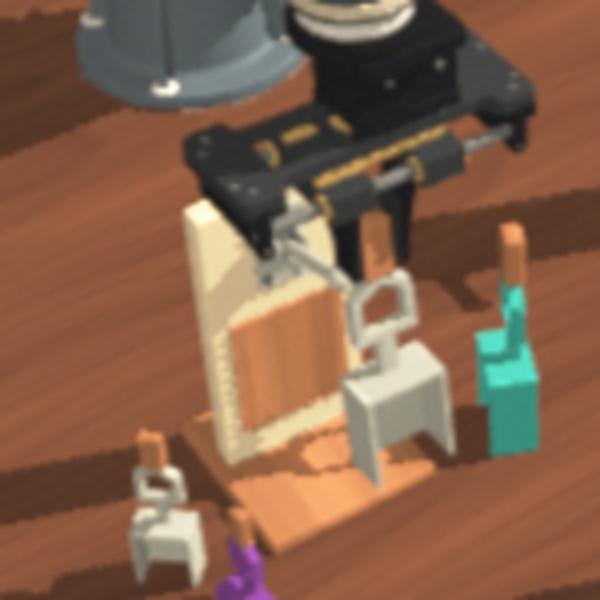

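View pics/m_wrist.png

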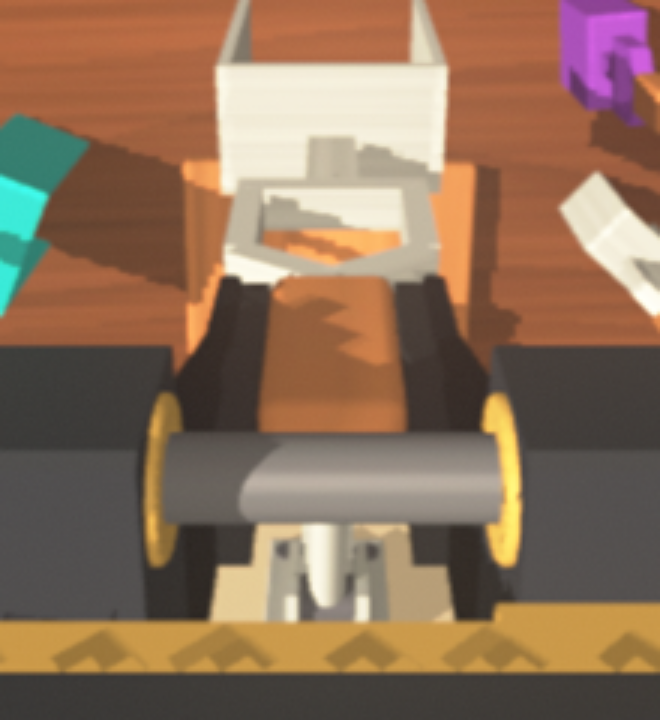

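Call:
play_rows(
  series=[
    [0.1,0,-0.2,0,0,0,0],
    [0.1,0,-0.25,0,0,0,0],
    [0.1,0,-0.2,0,0,0,0],
    [0.1,0,0,0,0,-0.03,0],
    [0.1,0,0,0,0,-0.03,0],
    [0.1,0,0,0,0,-0.028,0],
    [0.1,0,0,0,0,0,0],
  ],
)

```text
time: 14.55
position: [0.6176, -0.1953, 0.3577]
tool_rot: [-0.088, 0.702, -0.701, 0.087]
ft_force: [-0.3, -0.2, -0.6]
grip_width: 0.0214
```

Run:
```python
from h import *
rows(panel(*PB)([.155,.001,.32]),down(PB[2]+np.pi))
```

```text
t 14.55 pos [ 0.6176 -0.1953  0.3577] shift [-0.957  0.38  -4.544] turn [0.0004 0.0004 0.0005] norms 4.66 0.001
```

Call:
play_rows(
  series=[
    [0.1,-0.04,0,-0.15,0,0,0],
    [0.1,-0.06,0,-0.3,0,0,0],
    [0.1,-0.07,0,-0.33,0,0,0],
    [0.1,-0.07,0,-0.33,0,0,0],
    [0.1,-0.07,0,-0.33,0,0,0],
    [0.1,-0.07,0,-0.33,0,0,0],
    [0.1,-0.07,0,-0.33,0,0,0],
    [0.1,-0.07,0,-0.33,0,0,0],
    [0.1,-0.07,0,-0.33,0,0,0],
    [0.1,-0.07,0,-0.33,0,0,0],
    [0.1,-0.07,0,-0.33,0,0,0],
    [0.1,-0.07,0,-0.33,0,0,0],
  ],
)

```text
time: 15.55
position: [0.6034, 0.19, 0.3578]
tool_rot: [-0.087, 0.702, -0.702, 0.086]
ft_force: [1.0, -0.8, -1.7]
grip_width: 0.0223
```

Run:
```python
from h import *
rows(panel(*PB)([.155,.001,.2685]),down(PB[2]+np.pi))
```

```text
t 15.55 pos [0.6034 0.19   0.3578] shift [-0.148  0.893 -0.773] turn [ 0.0002 -0.0006  0.0004] norms 1.19 0.001
```

Run:
```python
from h import *
print(atz('top',(158,240),.12), atz('top',(338,186),.095), panel(*PB)([.155,0,0]))
```

```text
[0.60627761 0.44662703 0.12      ] [ 0.77557403 -0.06070866  0.095     ] [0.59912228 0.26769168 0.        ]
```

Call:
play_rows(
  series=[
    [0.1,-0.05,0.05,-0.25,0,0,0],
    [0.1,-0.05,0.05,-0.25,0,0,0],
    [0.1,-0.05,0.05,-0.2,0,0,0],
    [0.1,0,0.15,-0.07,0,0,0],
    [0.1,0,0,0,0,0,0],
  ],
)

```text
time: 15.97
position: [0.5973, 0.2685, 0.3247]
tool_rot: [-0.09, 0.702, -0.702, 0.085]
ft_force: [-0.5, -0.5, -2.2]
grip_width: 0.0218
```

Jar and tin are well clear. I'll lower to the insertion height and check.

Call:
play_rows(
  series=[
    [0.1,0,0.2,0,0,0,0],
    [0.1,0,0.2,0,0,0,0],
    [0.1,0,0.15,0,0,0,0],
    [0.1,0,0,0,0,0,0],
    [0.1,0,0,0,0,0,0],
  ],
)

```text
time: 16.38
position: [0.5999, 0.2653, 0.2725]
tool_rot: [0.087, -0.702, 0.702, -0.085]
ft_force: [0.7, -1.1, -1.6]
grip_width: 0.022
```

Run:
```python
from h import *
rows(panel(*PB)([.155,.001,.2685]),down(PB[2]+np.pi))
a=eyes.camera('wrist')[:,:,::-1];save(cv2.resize(a[180:420,210:430],None,fx=3,fy=3),'pics/n_wrist.png')
s=eyes.camera('scene')[:,:,::-1];save(cv2.resize(s[130:280,290:440],None,fx=4,fy=4,interpolation=cv2.INTER_CUBIC),'pics/n_sc.png')
s=eyes.camera('top')[:,:,::-1];save(cv2.resize(s[220:340,170:300],None,fx=5,fy=5,interpolation=cv2.INTER_CUBIC),'pics/n_top.png')
```

```text
t 16.38 pos [0.5999 0.2653 0.2725] shift [ 0.002  0.04  -0.035] turn [-0.     -0.0004  0.0009] norms 0.05 0.001
```

View pics/n_sc.png

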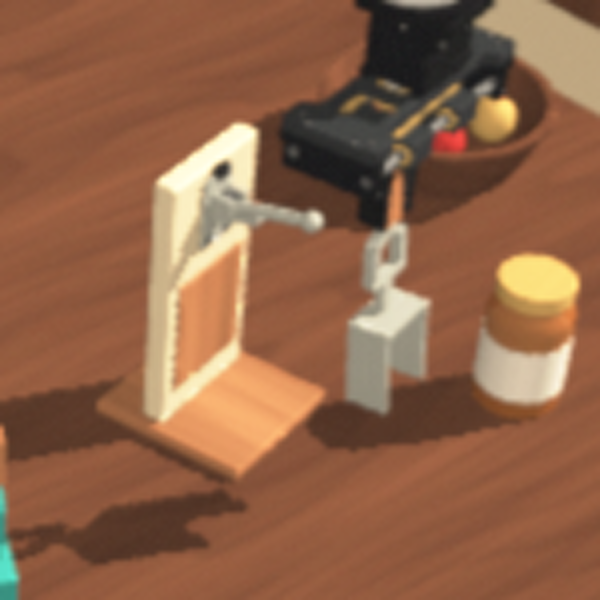

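View pics/n_wrist.png

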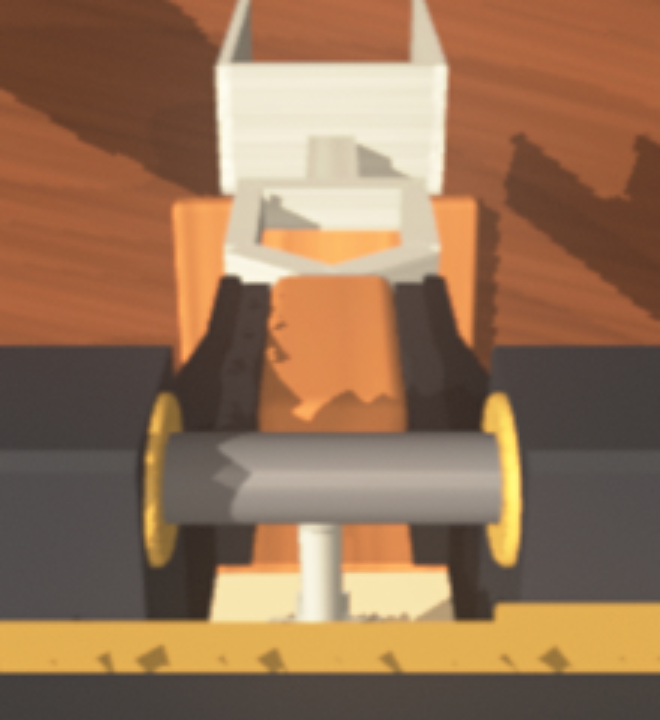

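View pics/n_top.png

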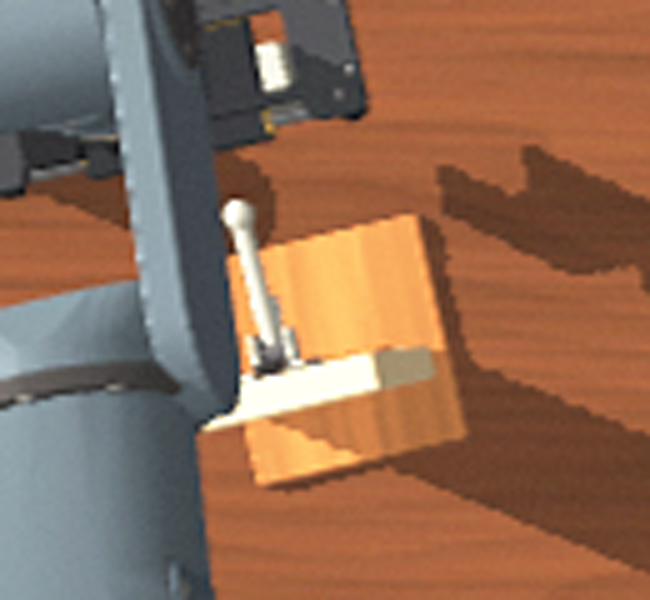

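Call:
play_rows(
  series=[
    [0.1,0,0.02,-0.028,0,0,0],
    [0.1,0,0.02,0,0,0,0],
    [0.1,0.1,0,0,0,0,0],
    [0.1,0.1,0,0,0,0,0],
    [0.1,0,0,0,0,0,0],
  ],
)

```text
time: 16.95
position: [0.5787, 0.2636, 0.2692]
tool_rot: [0.088, -0.702, 0.702, -0.086]
ft_force: [-0.2, -0.5, -2.7]
grip_width: 0.0217
```

Run:
```python
from h import *
rows(panel(*PB)([.135,.001,.2685]),down(PB[2]+np.pi))
a=eyes.camera('wrist')[:,:,::-1];save(cv2.resize(a[180:420,210:430],None,fx=3,fy=3),'pics/o_wrist.png')
s=eyes.camera('scene')[:,:,::-1];save(cv2.resize(s[130:280,290:440],None,fx=5,fy=5,interpolation=cv2.INTER_CUBIC)[:600],'pics/o_sc.png')
```

```text
t 16.95 pos [0.5787 0.2636 0.2692] shift [-0.008  0.007  0.001] turn [0.     0.0002 0.0008] norms 0.01 0.001
```

View pics/o_sc.png

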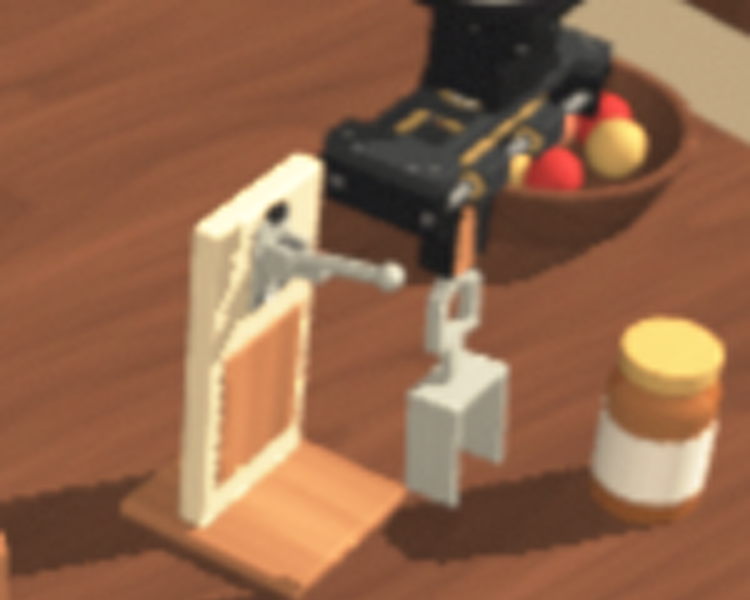

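View pics/o_wrist.png

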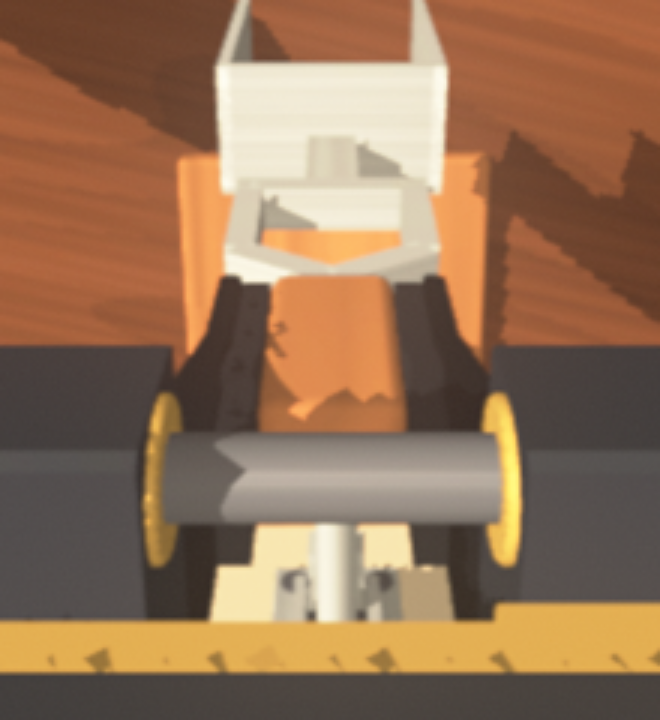

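Run:
```python
from h import *
o,p,r=st()
for d in(0,.017,.034): print(d,proj('scene',p-[0,0,.0375+d]).round(1))
for th in(1.3,1.35,1.4): print(th,proj('scene',ball(PB,th,0)).round(1))
s=cv2.imread('pics/o_sc.png')
im=eyes.camera('scene')[:,:,::-1];save(cv2.resize(im[165:215,345:405],None,fx=12,fy=12,interpolation=cv2.INTER_CUBIC),'pics/o2_sc.png')
```

```text
0 [[379.1 185.3]]
0.017 [[378.5 190.2]]
0.034 [[377.9 194.9]]
1.3 [[366.4 183.6]]
1.35 [[366.6 184.8]]
1.4 [[366.7 185.9]]
```

View pics/o2_sc.png

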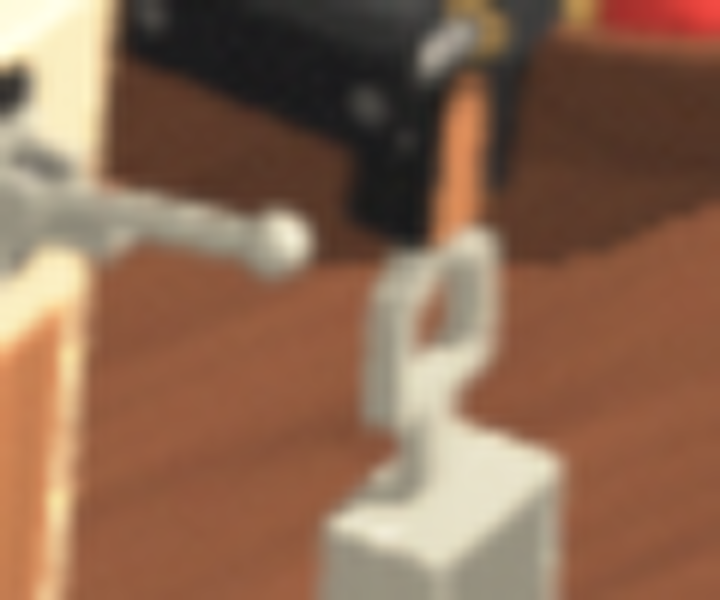

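Call:
play_rows(
  series=[
    [0.1,0,-0.02,0,0,0,0],
    [0.1,0.08,0,0,0,0,0],
    [0.1,0.07,0,0,0,0,0],
    [0.1,0,0,0,0,0,0],
  ],
)

```text
time: 17.43
position: [0.5641, 0.2598, 0.2709]
tool_rot: [0.088, -0.702, 0.702, -0.086]
ft_force: [0.3, 0.4, -1.2]
grip_width: 0.0219
```

Run:
```python
from h import *
rows(panel(*PB)([.097,.001,.2705]),down(PB[2]+np.pi))
im=eyes.camera('scene')[:,:,::-1];save(cv2.resize(im[165:215,345:405],None,fx=12,fy=12,interpolation=cv2.INTER_CUBIC),'pics/p_sc.png')
```

```text
t 17.43 pos [0.5641 0.2598 0.2709] shift [ 0.221  0.004 -0.002] turn [0.     0.0001 0.0009] norms 0.22 0.001
```

View pics/p_sc.png

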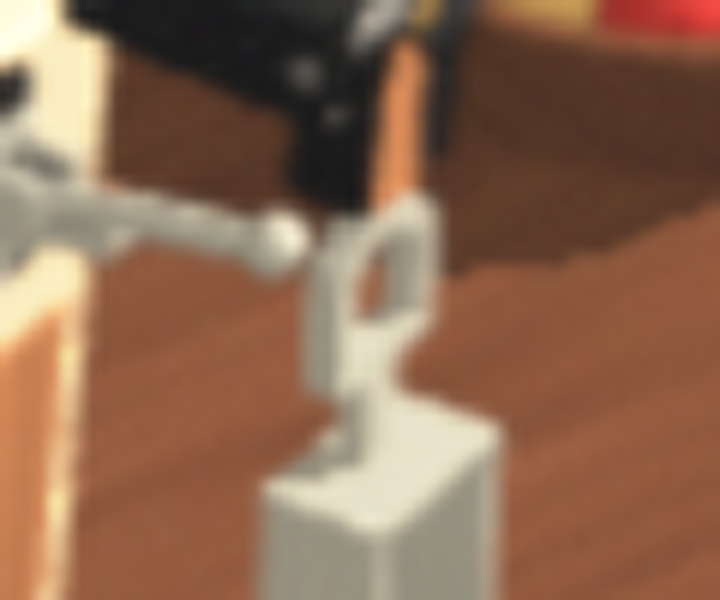

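Call:
play_rows(
  series=[
    [0.1,0.07,0,0,0,0,0],
    [0.1,0.07,0,0,0,0,0],
    [0.1,0.07,0.005,0,0,0,0],
  ],
)

```text
time: 17.73
position: [0.5449, 0.2548, 0.2705]
tool_rot: [0.087, -0.702, 0.702, -0.087]
ft_force: [-0.0, 0.0, -1.6]
grip_width: 0.022
```

Call:
play_rows(
  series=[
    [0.1,0.08,0.015,0,0,0,0],
    [0.1,0.08,0.015,0,0,0,0],
    [0.1,0.08,0.015,0,0,0,0],
    [0.1,0.05,0.01,0,0,0,0],
    [0.1,0,0,0,0,0,0],
  ],
)

```text
time: 18.15
position: [0.5158, 0.2476, 0.2647]
tool_rot: [0.088, -0.702, 0.702, -0.086]
ft_force: [0.0, 0.1, -2.2]
grip_width: 0.0221
```

Run:
```python
from h import *
rows(panel(*PB)([.068,.001,.265]),down(PB[2]+np.pi))
im=eyes.camera('scene')[:,:,::-1];save(cv2.resize(im[165:215,330:390],None,fx=12,fy=12,interpolation=cv2.INTER_CUBIC),'pics/q_sc.png')
a=eyes.camera('wrist')[:,:,::-1];save(cv2.resize(a[180:420,210:430],None,fx=3,fy=3),'pics/q_wrist.png')
```

```text
t 18.15 pos [0.5158 0.2476 0.2647] shift [ 0.013 -0.003 -0.002] turn [0.     0.0001 0.0007] norms 0.01 0.001
```

View pics/q_sc.png

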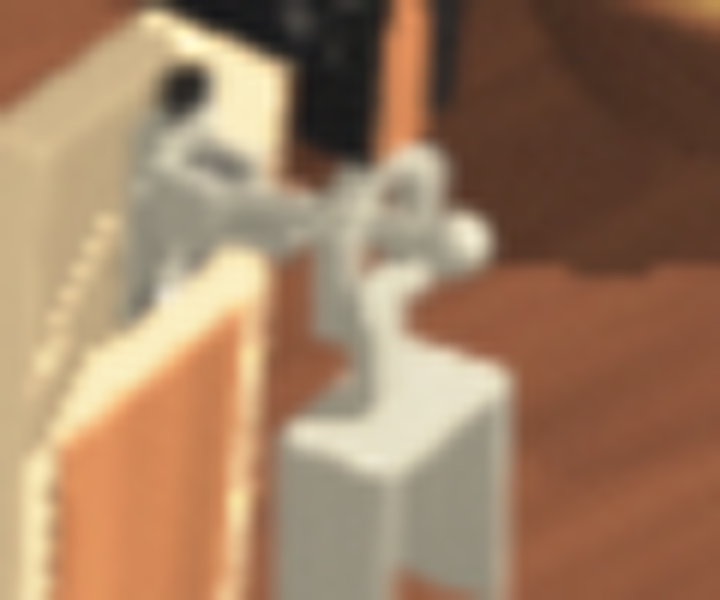

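View pics/q_wrist.png

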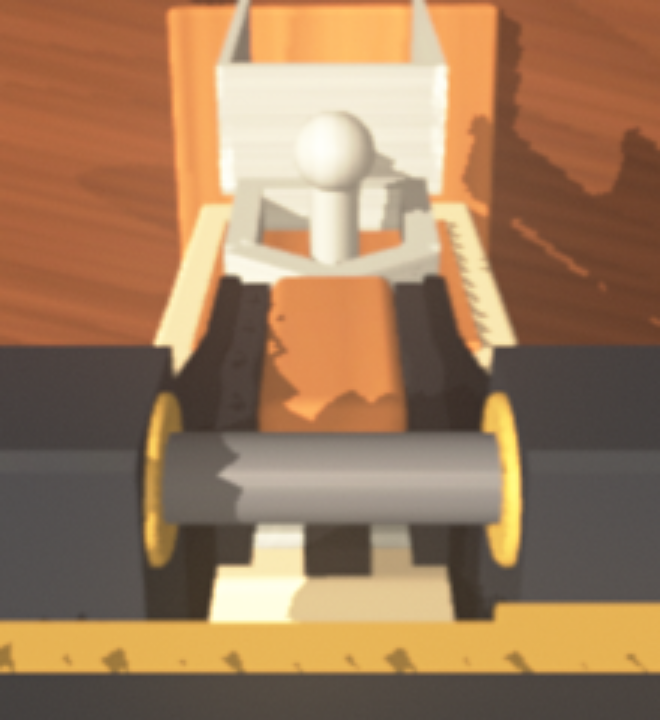

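Call:
play_rows(
  series=[
    [0.1,0,0.03,0,0,0,0],
    [0.1,0,0.03,0,0,0,0],
    [0.1,0,0.015,0,0,0,0],
    [0.1,0,0,0,0,0,0],
  ],
)

```text
time: 18.58
position: [0.5175, 0.2478, 0.2568]
tool_rot: [0.087, -0.702, 0.702, -0.086]
ft_force: [-0.1, -1.1, -1.7]
grip_width: 0.0218
```

Call:
play_rows(
  series=[
    [0.1,0,0.012,0,0,0,0],
    [0.1,0,0,0,0,0,0],
  ],
)

```text
time: 18.75
position: [0.5176, 0.2479, 0.2561]
tool_rot: [0.087, -0.702, 0.702, -0.087]
ft_force: [0.4, 0.1, -1.8]
grip_width: 0.0216
```

Call:
play_rows(
  series=[
    [0.1,0,0.01,0,0,0,0],
    [0.1,0,0,0,0,0,0],
  ],
)

```text
time: 18.92
position: [0.5175, 0.2479, 0.2552]
tool_rot: [-0.087, 0.702, -0.702, 0.087]
ft_force: [0.6, -0.1, -0.6]
grip_width: 0.022
```

Call:
play_rows(
  series=[
    [0.1,0,0.008,0,0,0,0],
    [0.1,0,0,0,0,0,0],
  ],
)

```text
time: 19.08
position: [0.5175, 0.2479, 0.2545]
tool_rot: [-0.087, 0.702, -0.702, 0.087]
ft_force: [0.1, -0.6, -2.0]
grip_width: 0.0218
```

Call:
play_rows(
  series=[
    [0.1,0,0.01,0,0,0,0],
    [0.1,0,0,0,0,0,0],
  ],
)

```text
time: 19.25
position: [0.5177, 0.2479, 0.2536]
tool_rot: [0.087, -0.702, 0.702, -0.087]
ft_force: [0.7, -0.8, -1.7]
grip_width: 0.0216
```

Call:
play_rows(
  series=[
    [0.1,0,0.01,0,0,0,0],
    [0.1,0,0,0,0,0,0],
  ],
)

```text
time: 19.42
position: [0.5178, 0.248, 0.2533]
tool_rot: [-0.087, 0.702, -0.702, 0.087]
ft_force: [-0.8, -1.2, 4.7]
grip_width: 0.0218
```

Call:
play_rows(
  series=[
    [0.1,0,0.008,0,0,0,0],
    [0.1,0,0,0,0,0,0],
  ],
)

```text
time: 19.58
position: [0.5178, 0.248, 0.2529]
tool_rot: [-0.086, 0.702, -0.702, 0.087]
ft_force: [-1.8, -1.1, 6.0]
grip_width: 0.0215
```

Call:
play_rows(
  series=[
    [0.1,0,0.008,0,0,0,0],
    [0.1,0,0,0,0,0,0],
  ],
)

```text
time: 19.75
position: [0.5179, 0.2481, 0.2526]
tool_rot: [-0.086, 0.702, -0.702, 0.088]
ft_force: [-2.0, -1.4, 8.0]
grip_width: 0.0217
```

Call:
play_rows(
  series=[
    [0.1,0,-0.016,0,0,0,0],
    [0.1,0,0,0,0,0,0],
  ],
)

```text
time: 19.92
position: [0.5178, 0.248, 0.2531]
tool_rot: [-0.087, 0.702, -0.702, 0.087]
ft_force: [-0.7, -0.2, 3.7]
grip_width: 0.0216
```

Call:
play_rows(
  series=[
    [0.1,0,-0.006,0,0,0,0],
    [0.1,0,0,0,0,0,0],
  ],
)

```text
time: 20.08
position: [0.5178, 0.2479, 0.2532]
tool_rot: [-0.087, 0.702, -0.702, 0.087]
ft_force: [-0.2, 0.5, 3.3]
grip_width: 0.0217
```

Run:
```python
from h import *
rows(panel(*PB)([.068,.001,.265]),down(PB[2]+np.pi)); print(robot.get_obs()['ft_force'])
im=eyes.camera('scene')[:,:,::-1];save(cv2.resize(im[165:215,330:390],None,fx=12,fy=12,interpolation=cv2.INTER_CUBIC),'pics/r_sc.png')
```

```text
t 20.08 pos [0.5178 0.2479 0.2532] shift [ 0.033 -0.118 -0.003] turn [ 0.      0.     -0.0002] norms 0.12 0.0
[-0.16718647  0.50269057  3.27453541]
```

View pics/r_sc.png

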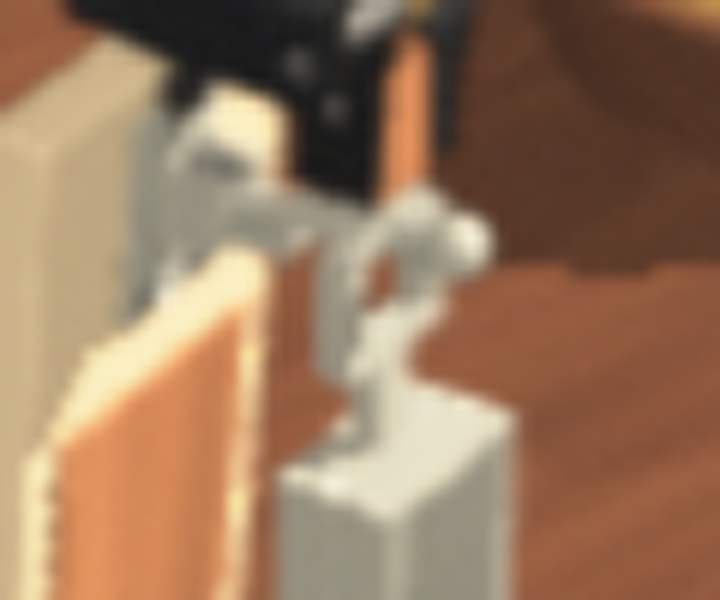

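Call:
play_rows(
  series=[
    [0.1,0,-0.008,0,0,0,0],
    [0.27,0,0,0,0,0,0],
    [0.3,0,0,0,0,0,0],
    [0.35,0,0,0,0,0,0],
    [0.45,0,0,0,0,0,0],
    [0.55,0,0,0,0,0,0],
    [0.55,0,0,0,0,0,0],
    [0.55,0,0,0,0,0,0],
  ],
)

```text
time: 20.8
position: [0.5176, 0.2479, 0.2539]
tool_rot: [-0.087, 0.702, -0.702, 0.087]
ft_force: [-0.2, 0.5, -0.1]
grip_width: 0.0456
```

Run:
```python
from h import *
o=robot.get_obs();print(o['ft_force'],o['grip_width'],o['position'])
a=eyes.camera('wrist')[:,:,::-1];save(cv2.resize(a[180:420,210:430],None,fx=3,fy=3),'pics/s_wrist.png')
im=eyes.camera('scene')[:,:,::-1];save(cv2.resize(im[130:250,310:430],None,fx=5,fy=5,interpolation=cv2.INTER_CUBIC),'pics/s_sc.png')
```

```text
[-0.22160457  0.48703843 -0.12569473] 0.04559563553668624 [0.5175543  0.24791124 0.25394125]
```

View pics/s_wrist.png

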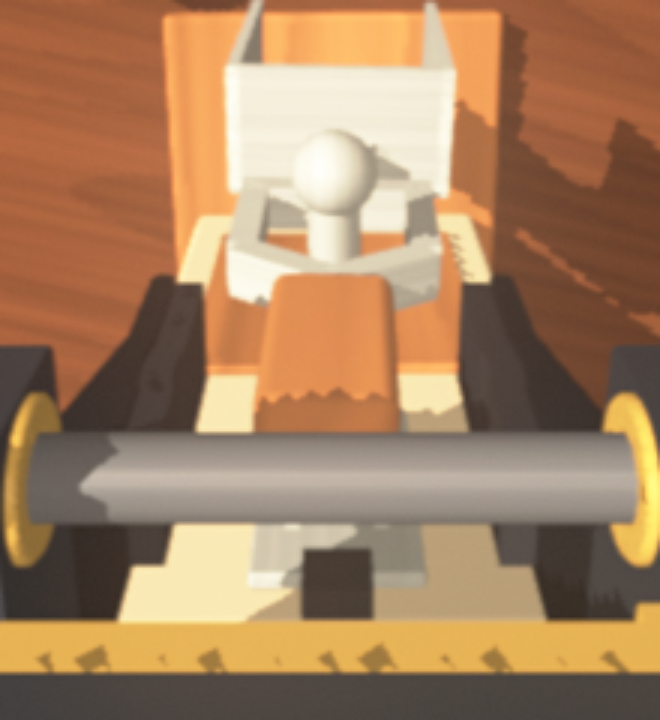

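View pics/s_sc.png

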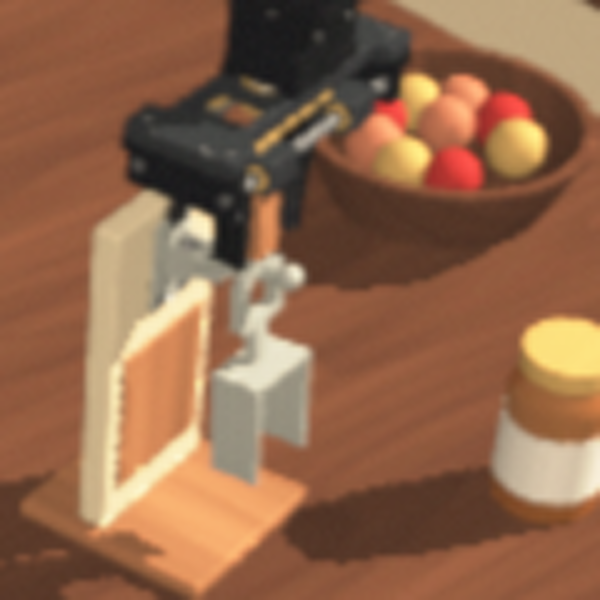

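Call:
play_rows(
  series=[
    [0.55,0,-0.1,0,0,0,0],
    [0.55,0,-0.2,0,0,0,0],
    [0.55,0,-0.25,0,0,0,0],
    [0.55,0,-0.25,0,0,0,0],
    [0.55,0,-0.3,0,0,0,0],
    [0.55,0,-0.1,0,0,0.03,0],
    [0.55,0,0,0,0,0.03,0],
    [0.55,0,0,0,0,0.028,0],
    [0.55,0,0,0,0,0,0],
  ],
)

```text
time: 21.65
position: [0.5176, 0.2479, 0.3753]
tool_rot: [0.012, 0.707, -0.707, -0.01]
ft_force: [0.1, 0.5, -0.6]
grip_width: 0.0473
```

Run:
```python
from h import *
rows(ball(PA,1.25,.13),down(PA[2]+np.pi))
im=eyes.camera('scene')[:,:,::-1];save(cv2.resize(im[130:250,310:430],None,fx=5,fy=5,interpolation=cv2.INTER_CUBIC),'pics/t_sc.png')
im=eyes.camera('top')[:,:,::-1];save(cv2.resize(im[220:340,180:310],None,fx=5,fy=5,interpolation=cv2.INTER_CUBIC),'pics/t_top.png')
```

```text
t 21.65 pos [0.5176 0.2479 0.3753] shift [-0.699  0.215  4.389] turn [ 0.0002 -0.0003 -0.0005] norms 4.45 0.001
```

View pics/t_sc.png

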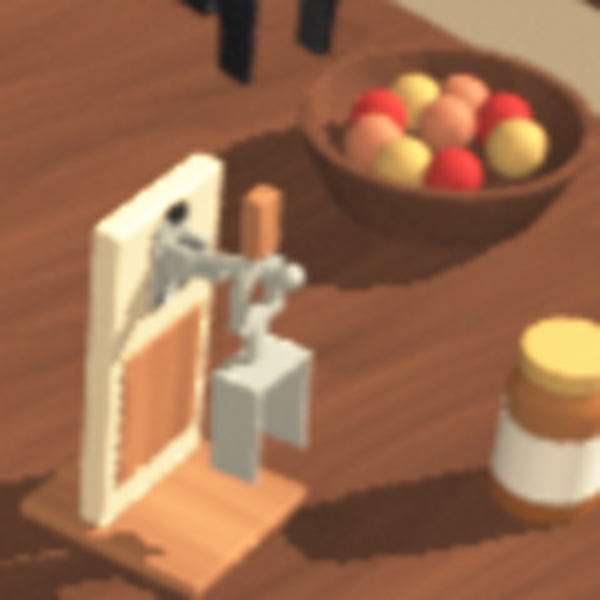

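View pics/t_top.png

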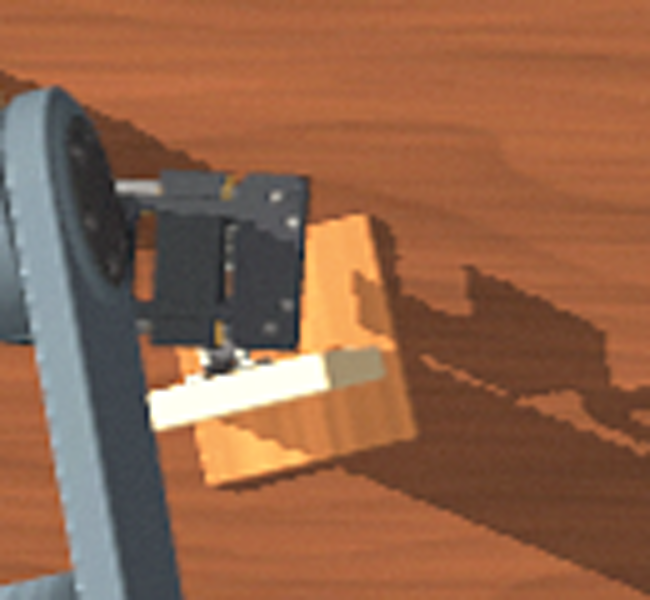

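The scoop hangs upright and still behind the ball. Next is ball A.

Call:
play_rows(
  series=[
    [0.5,-0.06,0.01,0.366,0,0,0],
    [0.5,-0.06,0.02,0.366,0,0,0],
    [0.5,-0.06,0.02,0.366,0,0,0],
    [0.5,-0.06,0.02,0.366,0,0,0],
    [0.5,-0.06,0.02,0.366,0,0,0],
    [0.5,-0.06,0.02,0.366,0,0,0],
    [0.5,-0.06,0.02,0.366,0,0,0],
    [0.5,-0.06,0.02,0.366,0,0,0],
    [0.5,-0.06,0.02,0.366,0,0,0],
    [0.5,-0.06,0.02,0.366,0,0,0],
    [0.5,-0.06,0.02,0.366,0,0,0],
    [0.5,-0.06,0.02,0.36,0,0,0],
  ],
)

```text
time: 22.75
position: [0.5762, -0.1946, 0.3508]
tool_rot: [0.01, 0.707, -0.707, -0.01]
ft_force: [0.4, 1.1, 0.4]
grip_width: 0.0431
```

Call:
play_rows(
  series=[
    [0.5,0,0,0,0,0,0],
    [0.5,0,0,0,0,0,0],
  ],
)

```text
time: 22.92
position: [0.5762, -0.1947, 0.3502]
tool_rot: [0.011, 0.707, -0.707, -0.012]
ft_force: [-0.1, 0.6, 0.1]
grip_width: 0.0436
```

Run:
```python
from h import *
rows(ball(PA,1.25),down(PA[2]+np.pi))
p=eyes.camera_params('wrist');a=eyes.camera('wrist')[:,:,::-1];save(cv2.resize(a[150:330,220:430],None,fx=3,fy=3),'pics/u_wrist.png')
for th in(1.15,1.25,1.3):print(proj('wrist',ball(PA,th,0),p),proj('scene',ball(PA,th,0)))
im=eyes.camera('scene')[:,:,::-1];save(cv2.resize(im[200:300,190:290],None,fx=6,fy=6,interpolation=cv2.INTER_CUBIC),'pics/u_sc.png')
```

```text
t 22.92 pos [ 0.5762 -0.1947  0.3502] shift [ 0.024  1.205 -0.016] turn [ 0.0003 -0.0005  0.0004] norms 1.21 0.001
[[318.05433187 239.4107627 ]] [[243.14348893 245.87258872]]
[[318.09531981 233.56045815]] [[243.88729578 248.57549404]]
[[318.11696289 230.99357235]] [[244.20574053 249.89221999]]
```

View pics/u_wrist.png

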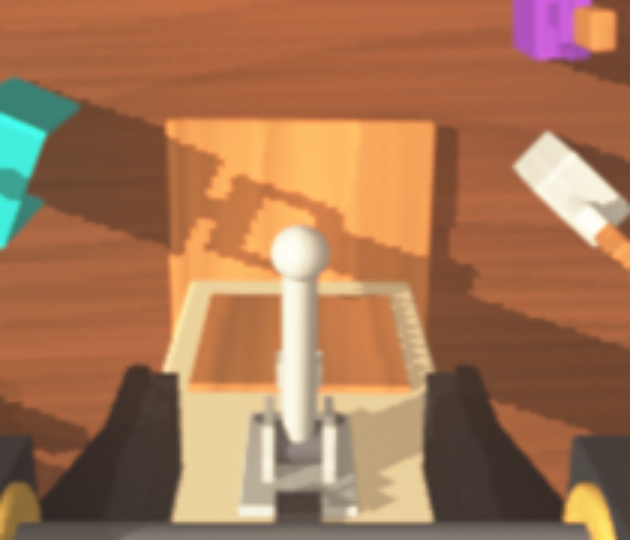

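View pics/u_sc.png

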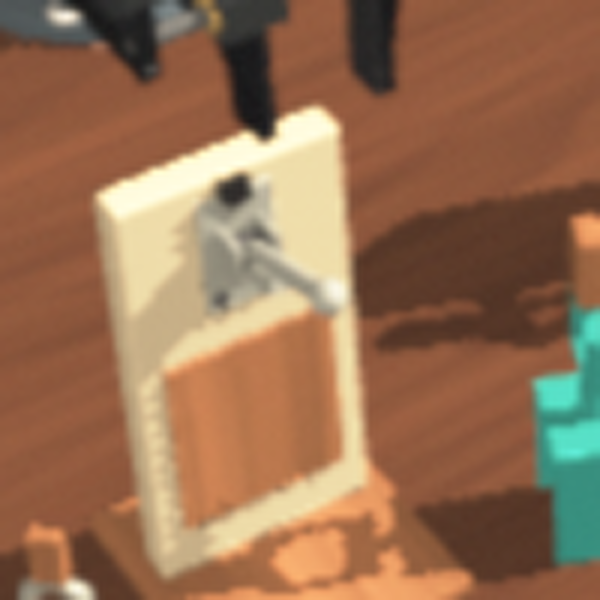

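Call:
play_rows(
  series=[
    [0.5,0.022,0.2,-0.004,0,0,0],
    [0.5,0,0.25,0,0,0,0],
    [0.5,0,0.25,0,0,0,0],
    [0.5,0,0.25,0,0,0,0],
    [0.5,0,0.25,0,0,0,0],
    [0.5,0,0,0,0,0,0],
    [0.5,0,0,0,0,0,0],
  ],
)

```text
time: 23.6
position: [0.5736, -0.1902, 0.2304]
tool_rot: [0.009, 0.708, -0.706, -0.011]
ft_force: [-0.1, 0.4, -0.0]
grip_width: 0.0436
```

Run:
```python
from h import *
rows(ball(PA,1.25),down(PA[2]+np.pi))
a=eyes.camera('wrist')[:,:,::-1];save(cv2.resize(a[180:400,210:430],None,fx=3,fy=3),'pics/v_wrist.png')
```

```text
t 23.6 pos [ 0.5736 -0.1902  0.2304] shift [-0.002  0.007  0.027] turn [0.0005 0.0009 0.0009] norms 0.03 0.001
```

View pics/v_wrist.png

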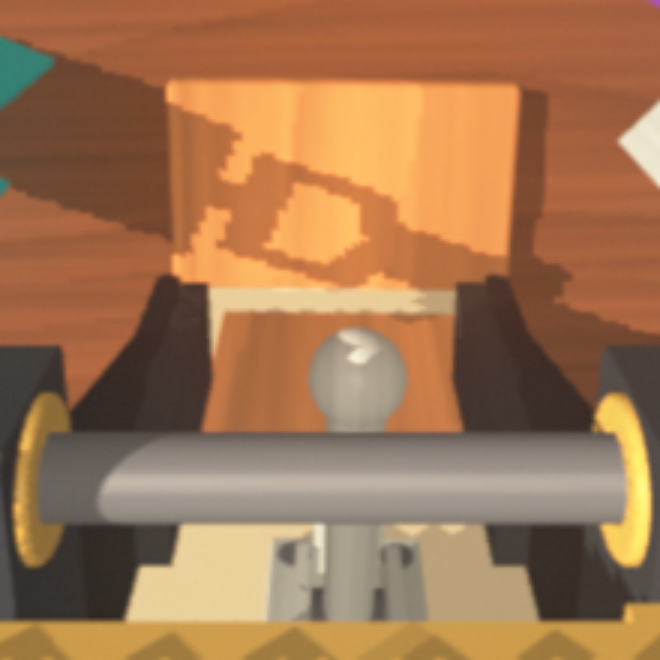

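Call:
play_rows(
  series=[
    [0.5,-0.002,0.004,0.028,0,0,0],
    [0,0,0,0,0,0,0],
    [0,0,0,0,0,0,0],
    [0,0,0,0,0,0,0],
    [0,0,0,0,0,0,0],
    [0,0,0,0,0,0,0],
    [0,0,0,0,0,0,0],
    [0,0,0,0,0,0,0],
  ],
  grip_force=18,
)

```text
time: 24.32
position: [0.5744, -0.1944, 0.2308]
tool_rot: [0.011, 0.707, -0.707, -0.011]
ft_force: [0.7, 2.3, 2.0]
grip_width: 0.0141
```

Run:
```python
from h import *
rows(ball(PA,1.25),down(PA[2]+np.pi))
th=np.arange(1.25,-.001,-.05); 
x=.75*np.sin(th);z=.75*np.cos(th)
for i in range(len(th)-1): print(round(th[i+1],2),[round(-(x[i+1]-x[i]),3),round(z[i]-z[i+1],3)])
```

```text
t 24.32 pos [ 0.5744 -0.1944  0.2308] shift [ 0.007  0.012 -0.015] turn [ 0.0004  0.0001 -0.0001] norms 0.02 0.0
1.2 [np.float64(0.013), np.float64(-0.035)]
1.15 [np.float64(0.014), np.float64(-0.035)]
1.1 [np.float64(0.016), np.float64(-0.034)]
1.05 [np.float64(0.018), np.float64(-0.033)]
1.0 [np.float64(0.019), np.float64(-0.032)]
0.95 [np.float64(0.021), np.float64(-0.031)]
0.9 [np.float64(0.023), np.float64(-0.03)]
0.85 [np.float64(0.024), np.float64(-0.029)]
0.8 [np.float64(0.025), np.float64(-0.028)]
0.75 [np.float64(0.027), np.float64(-0.026)]
0.7 [np.float64(0.028), np.float64(-0.025)]
0.65 [np.float64(0.029), np.float64(-0.023)]
0.6 [np.float64(0.03), np.float64(-0.022)]
0.55 [np.float64(0.031), np.float64(-0.02)]
0.5 [np.float64(0.032), np.float64(-0.019)]
0.45 [np.float64(0.033), np.float64(-0.017)]
0.4 [np.float64(0.034), np.float64(-0.015)]
0.35 [np.float64(0.035), np.float64(-0.014)]
0.3 [np.float64(0.036), np.float64(-0.012)]
0.25 [np.float64(0.036), np.float64(-0.01)]
0.2 [np.float64(0.037), np.float64(-0.008)]
0.15 [np.float64(0.037), np.float64(-0.007)]
0.1 [np.float64(0.037), np.float64(-0.005)]
0.05 [np.float64(0.037), np.float64(-0.003)]
-0.0 [np.float64(0.037), np.float64(-0.001)]
```

Call:
play_rows(
  series=[
    [0,0.013,-0.035,0,0,0,0],
    [0,0.014,-0.035,0,0,0,0],
    [0,0.016,-0.034,0,0,0,0],
    [0,0.018,-0.033,0,0,0,0],
    [0,0.019,-0.032,0,0,0,0],
    [0,0.021,-0.031,0,0,0,0],
    [0,0.023,-0.03,0,0,0,0],
    [0,0.024,-0.029,0,0,0,0],
  ],
)

```text
time: 24.98
position: [0.5593, -0.194, 0.2568]
tool_rot: [0.011, 0.707, -0.707, -0.011]
ft_force: [3.0, 4.3, -2.5]
grip_width: 0.0142
```

Run:
```python
from h import *
rows(ball(PA,.85),down(PA[2]+np.pi))
a=eyes.camera('wrist')[:,:,::-1];save(cv2.resize(a[180:400,210:430],None,fx=3,fy=3),'pics/w_wrist.png')
```

```text
t 24.98 pos [ 0.5593 -0.194   0.2568] shift [ 0.005  0.013 -0.015] turn [ 0.0003  0.0001 -0.0001] norms 0.02 0.0
```

View pics/w_wrist.png

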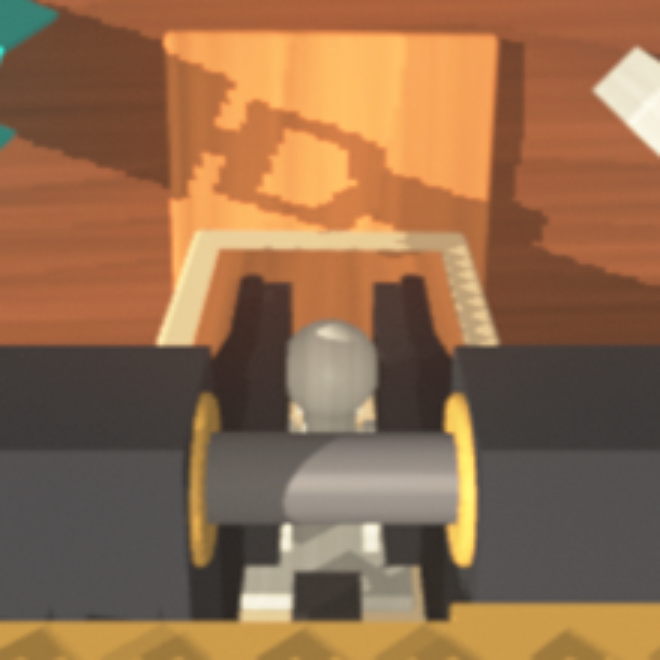

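Call:
play_rows(
  series=[
    [0,0.025,-0.028,-0.006,0,0,0],
    [0,0.027,-0.026,0,0,0,0],
    [0,0.028,-0.025,0,0,0,0],
    [0,0.029,-0.023,0,0,0,0],
    [0,0.03,-0.022,0,0,0,0],
    [0,0.031,-0.02,0,0,0,0],
    [0,0.032,-0.019,0,0,0,0],
    [0,0.033,-0.017,0,0,0,0],
  ],
)

```text
time: 25.7
position: [0.5364, -0.1931, 0.2752]
tool_rot: [0.011, 0.707, -0.707, -0.01]
ft_force: [4.0, 4.3, -1.7]
grip_width: 0.0142
```

Call:
play_rows(
  series=[
    [0,0.034,-0.015,-0.002,0,0,0],
    [0,0.035,-0.014,0,0,0,0],
    [0,0.036,-0.012,0,0,0,0],
    [0,0.036,-0.01,0,0,0,0],
    [0,0.037,-0.008,0,0,0,0],
    [0,0.037,-0.007,0,0,0,0],
  ],
)

```text
time: 26.2
position: [0.5158, -0.1923, 0.2827]
tool_rot: [-0.012, -0.707, 0.707, 0.009]
ft_force: [4.8, 5.1, 2.8]
grip_width: 0.0144
```

Run:
```python
from h import *
rows(ball(PA,.15),down(PA[2]+np.pi))
a=eyes.camera('wrist')[:,:,::-1];save(cv2.resize(a[180:400,210:430],None,fx=3,fy=3),'pics/x_wrist.png')
im=eyes.camera('scene')[:,:,::-1];save(cv2.resize(im[170:300,180:310],None,fx=4.5,fy=4.5,interpolation=cv2.INTER_CUBIC),'pics/x_sc.png')
```

```text
t 26.2 pos [ 0.5158 -0.1923  0.2827] shift [ 0.021  0.026 -0.011] turn [-0.0001  0.     -0.0015] norms 0.03 0.002
```

View pics/x_wrist.png

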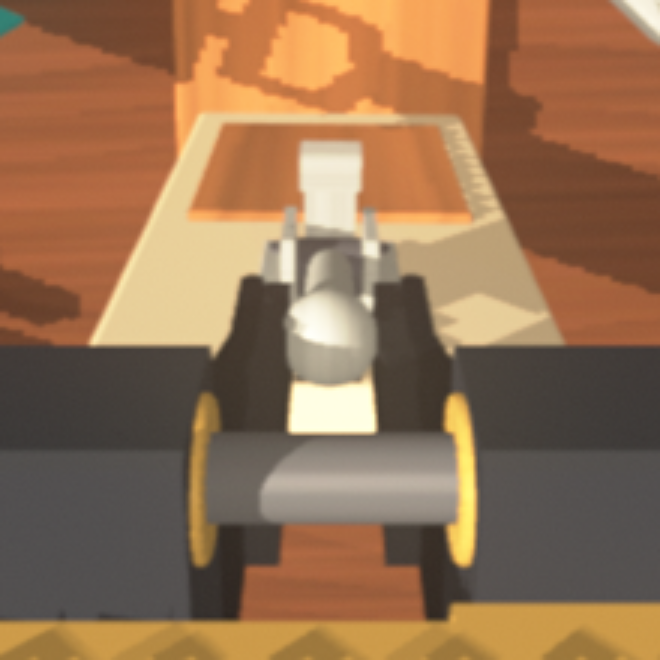

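View pics/x_sc.png

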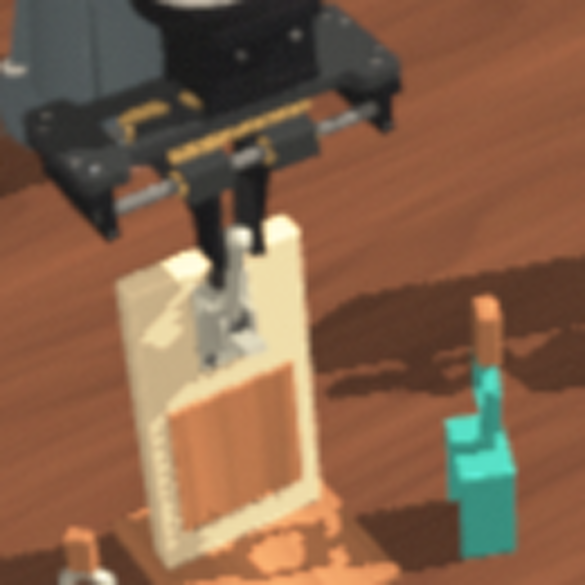

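Call:
play_rows(
  series=[
    [0,0.03,0,-0.004,0,0,0],
    [0,0.03,0,0,0,0,0],
    [0,0.03,0,0,0,0,0],
    [0,0,0,0,0,0,0],
  ],
)

```text
time: 26.63
position: [0.5073, -0.1919, 0.284]
tool_rot: [-0.013, -0.706, 0.708, 0.008]
ft_force: [3.9, 5.8, 7.4]
grip_width: 0.014
```

Call:
play_rows(
  series=[
    [0,0.015,0,0,0,0,0],
    [0,0,0,0,0,0,0],
  ],
)

```text
time: 26.8
position: [0.506, -0.1919, 0.2841]
tool_rot: [-0.013, -0.706, 0.708, 0.008]
ft_force: [3.8, 5.8, 8.0]
grip_width: 0.0141
```

Call:
play_rows(
  series=[
    [0,0.012,0,0,0,0,0],
    [0,0,0,0,0,0,0],
  ],
)

```text
time: 26.97
position: [0.505, -0.1919, 0.2842]
tool_rot: [-0.013, -0.706, 0.708, 0.008]
ft_force: [3.6, 7.2, 8.1]
grip_width: 0.0143
```

Call:
play_rows(
  series=[
    [0,0.012,0,0,0,0,0],
    [0,0,0,0,0,0,0],
  ],
)

```text
time: 27.13
position: [0.5037, -0.1919, 0.2841]
tool_rot: [-0.013, -0.706, 0.708, 0.008]
ft_force: [3.8, 6.2, 8.0]
grip_width: 0.0143
```

Call:
play_rows(
  series=[
    [0,0.01,-0.015,-0.01,0,0,0],
    [0,0,0,0,0,0,0],
  ],
)

```text
time: 27.3
position: [0.5016, -0.1915, 0.2844]
tool_rot: [-0.012, -0.706, 0.708, 0.009]
ft_force: [2.8, 3.8, 5.5]
grip_width: 0.0141
```

Call:
play_rows(
  series=[
    [0,0.012,-0.005,-0.005,0,0,0],
    [0,0,0,0,0,0,0],
  ],
)

```text
time: 27.47
position: [0.5004, -0.1913, 0.2845]
tool_rot: [-0.012, -0.706, 0.708, 0.01]
ft_force: [2.5, 1.4, 7.1]
grip_width: 0.014
```

Call:
play_rows(
  series=[
    [0,0.01,0,0,0,0,0],
    [0,0,0,0,0,0,0],
  ],
)

```text
time: 27.63
position: [0.4995, -0.1913, 0.2845]
tool_rot: [-0.012, -0.706, 0.708, 0.01]
ft_force: [3.0, 1.1, 7.3]
grip_width: 0.014
```

Run:
```python
from h import *
rows(ball(PA,.0),down(PA[2]+np.pi))
a=eyes.camera('wrist')[:,:,::-1];save(cv2.resize(a[180:400,210:430],None,fx=3,fy=3),'pics/y_wrist.png')
im=eyes.camera('scene')[:,:,::-1];save(cv2.resize(im[190:270,200:280],None,fx=7,fy=7,interpolation=cv2.INTER_CUBIC),'pics/y_sc.png')
for th in(0,.1,.2): print(proj('scene',ball(PA,th,0)),proj('wrist',ball(PA,th,0)))
```

```text
t 27.63 pos [ 0.4995 -0.1913  0.2845] shift [-0.03   0.035 -0.006] turn [-0.0009 -0.     -0.0011] norms 0.05 0.001
[[228.00650212 217.80596881]] [[318.7494497  296.72953376]]
[[229.4987073  219.44334336]] [[318.72892839 282.60912051]]
[[231.01039532 221.31111204]] [[318.70937807 267.67151015]]
```

View pics/y_wrist.png

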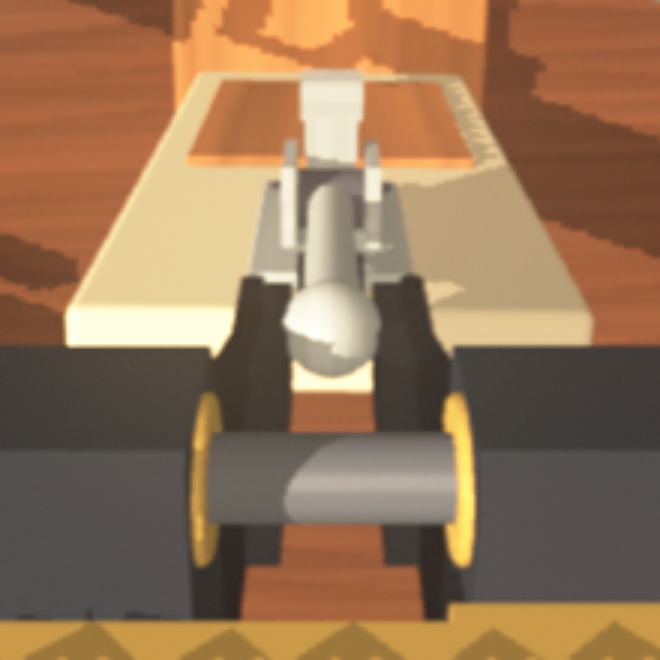

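View pics/y_sc.png

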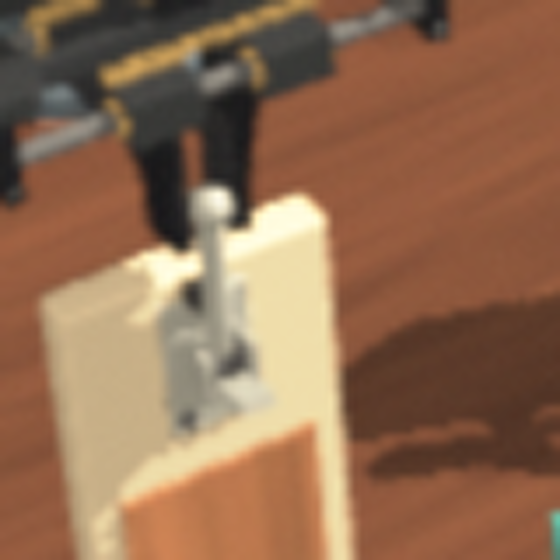

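Call:
play_rows(
  series=[
    [0,0.012,-0.006,0,0,0,0],
    [0,0,0,0,0,0,0],
  ],
)

```text
time: 27.9
position: [0.4977, -0.1911, 0.2845]
tool_rot: [-0.011, -0.706, 0.708, 0.01]
ft_force: [2.7, -0.1, 6.0]
grip_width: 0.014
```

Call:
play_rows(
  series=[
    [0,0.012,-0.004,0,0,0,0],
    [0,0,0,0,0,0,0],
  ],
)

```text
time: 28.07
position: [0.4962, -0.191, 0.2845]
tool_rot: [-0.011, -0.706, 0.708, 0.01]
ft_force: [2.1, -0.9, 4.7]
grip_width: 0.0138
```

Call:
play_rows(
  series=[
    [0,0.012,0,0,0,0,0],
    [0,0,0,0,0,0,0],
  ],
)

```text
time: 28.23
position: [0.4949, -0.1909, 0.2843]
tool_rot: [-0.011, -0.706, 0.708, 0.01]
ft_force: [2.5, -2.0, 4.9]
grip_width: 0.0134
```

Call:
play_rows(
  series=[
    [0,0.012,0,0,0,0,0],
    [0,0,0,0,0,0,0],
  ],
)

```text
time: 28.4
position: [0.4938, -0.1908, 0.2843]
tool_rot: [-0.011, -0.706, 0.708, 0.01]
ft_force: [3.2, -3.7, 5.8]
grip_width: 0.0137
```

Run:
```python
from h import *
a=eyes.camera('wrist')[:,:,::-1];save(cv2.resize(a[180:400,210:430],None,fx=3,fy=3),'pics/z_wrist.png')
im=eyes.camera('scene')[:,:,::-1];save(cv2.resize(im[190:270,200:280],None,fx=7,fy=7,interpolation=cv2.INTER_CUBIC),'pics/z_sc.png')
for th in(0,.1,.2): print(proj('scene',ball(PA,th,0)),proj('wrist',ball(PA,th,0)))
```

```text
[[228.00650212 217.80596881]] [[319.47850762 286.27390038]]
[[229.4987073  219.44334336]] [[319.47614129 271.87866104]]
[[231.01039532 221.31111204]] [[319.47285426 256.69158271]]
```

View pics/z_wrist.png

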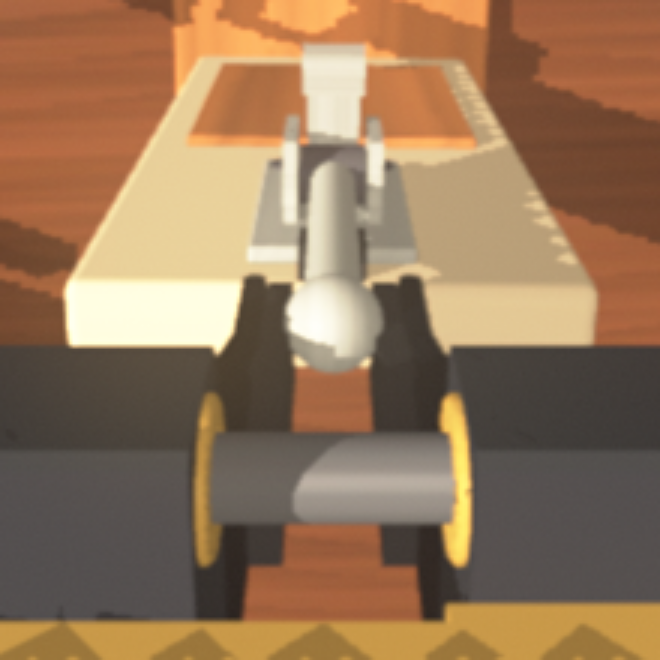

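View pics/z_sc.png

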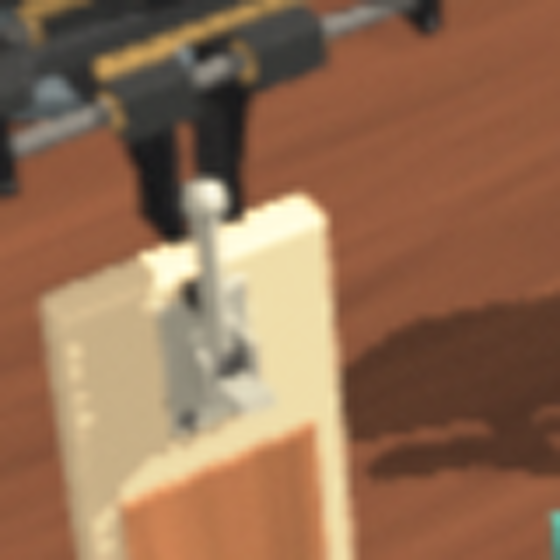

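Call:
play_rows(
  series=[
    [0,0.012,0,0.004,0,0,0],
    [0,0,0,0,0,0,0],
  ],
)

```text
time: 28.67
position: [0.4925, -0.1907, 0.2842]
tool_rot: [-0.011, -0.707, 0.707, 0.01]
ft_force: [2.6, -2.5, 4.6]
grip_width: 0.0127
```

Call:
play_rows(
  series=[
    [0,0.012,0,0.002,0,0,0],
    [0,0,0,0,0,0,0],
  ],
)

```text
time: 28.83
position: [0.4913, -0.1907, 0.2842]
tool_rot: [-0.011, -0.707, 0.707, 0.011]
ft_force: [2.0, -3.0, 5.0]
grip_width: 0.0124
```

Call:
play_rows(
  series=[
    [0,0.012,0,0,0,0,0],
    [0,0,0,0,0,0,0],
  ],
)

```text
time: 29.0
position: [0.4872, -0.1897, 0.2831]
tool_rot: [0.008, 0.708, -0.706, -0.013]
ft_force: [-2.8, -2.6, 1.8]
grip_width: 0.0043
```

Call:
play_rows(
  series=[
    [0,0.05,0,0,0,0,0],
    [0,0,-0.2,0,0,0,0],
    [0,0,-0.3,0,0,0,0],
    [0,0,-0.2,0,0,0,0],
    [0,0,0,0,0,0,0],
    [0,0,0,0,0,0,0],
  ],
)

```text
time: 29.5
position: [0.4841, -0.1891, 0.3537]
tool_rot: [0.01, 0.708, -0.706, -0.011]
ft_force: [0.5, 0.6, -0.9]
grip_width: 0.0004
```

Run:
```python
from h import *
o=robot.get_obs();print(o['ft_force'],o['grip_width'],o['position'])
a=eyes.camera('wrist')[:,:,::-1];save(cv2.resize(a[180:400,210:430],None,fx=3,fy=3),'pics/aa_wrist.png')
im=eyes.camera('scene')[:,:,::-1];save(cv2.resize(im[190:270,200:280],None,fx=7,fy=7,interpolation=cv2.INTER_CUBIC),'pics/aa_sc.png')
for th in(0,.1,.2): print(proj('scene',ball(PA,th,0)),proj('wrist',ball(PA,th,0)))
```

```text
[ 0.50490193  0.57220736 -0.94018013] 0.0003506528910339001 [ 0.4841161 -0.1891467  0.3536624]
[[228.00650212 217.80596881]] [[322.242948   225.52563369]]
[[229.4987073  219.44334336]] [[322.26883629 214.56764315]]
[[231.01039532 221.31111204]] [[322.29107807 203.26619872]]
```

View pics/aa_wrist.png

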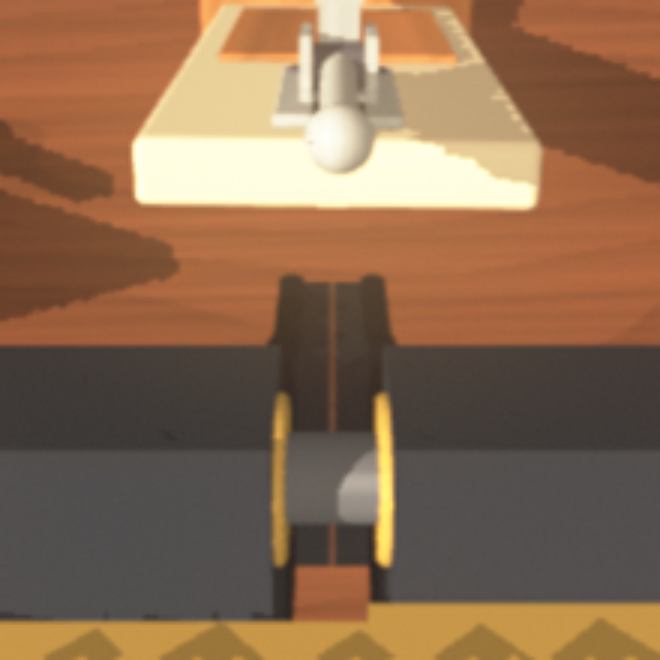

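View pics/aa_sc.png

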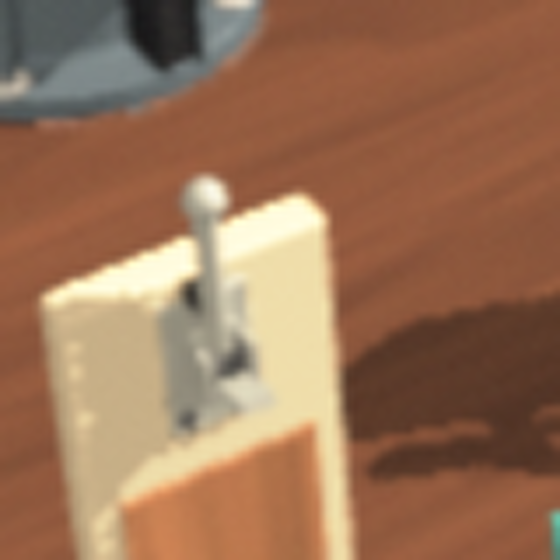

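Call:
play_rows(
  series=[
    [0,-0.17,0,0.01,0,0,0],
    [0,-0.2,0,0.01,0,0,0],
    [0,-0.2,0,0.01,0,0,0],
    [0,0,0.2,0,0,0,0],
    [0,0,0.25,0,0,0,0],
    [0,0,0.22,0,0,0,0],
    [0,0,0,0,0,0,0],
    [0,0,0,0,0,0,0],
  ],
)

```text
time: 30.27
position: [0.5404, -0.1939, 0.2845]
tool_rot: [0.008, 0.708, -0.706, -0.013]
ft_force: [0.2, 0.3, 0.7]
grip_width: 0.0005
```

Run:
```python
from h import *
rows(panel(*PA)([.0395,0,.285]),down(PA[2]+np.pi)); print(robot.get_obs()['ft_force'])
im=eyes.camera('scene')[:,:,::-1];save(cv2.resize(im[180:270,200:290],None,fx=6,fy=6,interpolation=cv2.INTER_CUBIC),'pics/ab_sc.png')
```

```text
t 30.27 pos [ 0.5404 -0.1939  0.2845] shift [ 0.204 -0.004 -0.02 ] turn [0.0011 0.0001 0.0019] norms 0.21 0.002
[0.16167845 0.29272511 0.74191126]
```

View pics/ab_sc.png

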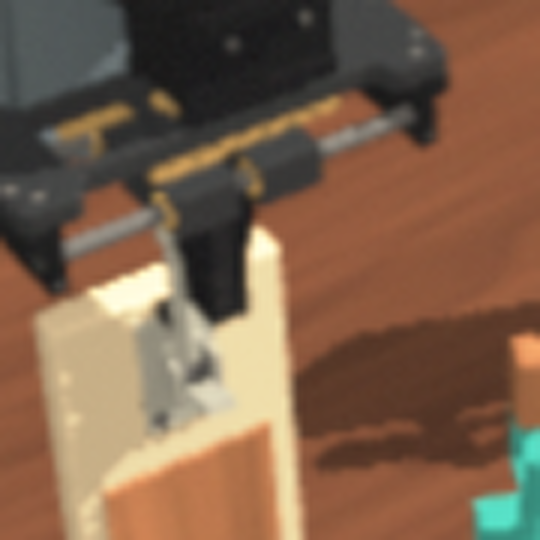

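Call:
play_rows(
  series=[
    [0,0.05,0,-0.02,0,0,0],
    [0,0.06,0,0,0,0,0],
    [0,0.03,0,0,0,0,0],
    [0,0,0,0,0,0,0],
  ],
)

```text
time: 30.65
position: [0.5273, -0.1924, 0.2881]
tool_rot: [-0.011, -0.707, 0.707, 0.01]
ft_force: [0.2, 0.5, -0.6]
grip_width: 0.0004
```

Call:
play_rows(
  series=[
    [0,0.02,0,0,0,0,0],
    [0,0,0,0,0,0,0],
  ],
)

```text
time: 30.82
position: [0.5258, -0.1925, 0.2876]
tool_rot: [-0.011, -0.707, 0.707, 0.01]
ft_force: [-0.2, 0.8, 0.1]
grip_width: 0.0011
```

Call:
play_rows(
  series=[
    [0,0.015,0,0,0,0,0],
    [0,0,0,0,0,0,0],
  ],
)

```text
time: 30.98
position: [0.5244, -0.1924, 0.2872]
tool_rot: [-0.011, -0.707, 0.707, 0.011]
ft_force: [0.2, -0.4, 0.7]
grip_width: 0.0007
```

Call:
play_rows(
  series=[
    [0,0.012,0,0,0,0,0],
    [0,0,0,0,0,0,0],
  ],
)

```text
time: 31.15
position: [0.5232, -0.1923, 0.287]
tool_rot: [0.01, 0.707, -0.707, -0.011]
ft_force: [0.2, 0.3, 0.0]
grip_width: 0.0008
```

Call:
play_rows(
  series=[
    [0,0.012,0,0,0,0,0],
    [0,0,0,0,0,0,0],
  ],
)

```text
time: 31.32
position: [0.522, -0.1923, 0.287]
tool_rot: [0.01, 0.707, -0.707, -0.011]
ft_force: [0.1, 0.6, -0.2]
grip_width: 0.0002
```

Call:
play_rows(
  series=[
    [0,0.012,0,0,0,0,0],
    [0,0,0,0,0,0,0],
  ],
)

```text
time: 31.48
position: [0.5213, -0.1923, 0.2871]
tool_rot: [-0.011, -0.707, 0.707, 0.01]
ft_force: [1.2, 0.1, -1.0]
grip_width: 0.0003
```

Call:
play_rows(
  series=[
    [0,0.012,0,0,0,0,0],
    [0,0,0,0,0,0,0],
  ],
)

```text
time: 31.65
position: [0.5205, -0.1923, 0.2872]
tool_rot: [-0.011, -0.707, 0.707, 0.01]
ft_force: [3.8, 0.0, -1.9]
grip_width: 0.0007
```

Call:
play_rows(
  series=[
    [0,0.01,0,0,0,0,0],
    [0,0,0,0,0,0,0],
  ],
)

```text
time: 31.82
position: [0.52, -0.1923, 0.2873]
tool_rot: [-0.012, -0.707, 0.707, 0.01]
ft_force: [4.3, 1.0, -1.8]
grip_width: 0.0003
```

Call:
play_rows(
  series=[
    [0,0.008,0,0,0,0,0],
    [0,0,0,0,0,0,0],
  ],
)

```text
time: 31.98
position: [0.5197, -0.1923, 0.2873]
tool_rot: [-0.012, -0.707, 0.707, 0.009]
ft_force: [6.8, 0.5, -1.9]
grip_width: 0.0005
```

Call:
play_rows(
  series=[
    [0,0.008,0,0,0,0,0],
    [0,0,0,0,0,0,0],
  ],
)

```text
time: 32.15
position: [0.5195, -0.1924, 0.2874]
tool_rot: [-0.013, -0.707, 0.707, 0.009]
ft_force: [8.6, -0.1, -2.6]
grip_width: 0.0003
```

Call:
play_rows(
  series=[
    [0,0.008,0,0,0,0,0],
    [0,0,0,0,0,0,0],
  ],
)

```text
time: 32.32
position: [0.5192, -0.1923, 0.2874]
tool_rot: [-0.013, -0.707, 0.707, 0.008]
ft_force: [8.6, 0.9, -4.1]
grip_width: 0.0007
```

Call:
play_rows(
  series=[
    [0,0.006,0,0,0,0,0],
    [0,0,0,0,0,0,0],
  ],
)

```text
time: 32.48
position: [0.5191, -0.1924, 0.2875]
tool_rot: [-0.014, -0.707, 0.707, 0.008]
ft_force: [9.3, 0.5, -4.2]
grip_width: 0.0005
```

Call:
play_rows(
  series=[
    [0,0.006,0,0,0,0,0],
    [0,0,0,0,0,0,0],
  ],
)

```text
time: 32.65
position: [0.519, -0.1924, 0.2875]
tool_rot: [-0.014, -0.707, 0.707, 0.007]
ft_force: [11.1, 1.3, -4.5]
grip_width: 0.0006
```

Call:
play_rows(
  series=[
    [0,-0.05,0,0,0,0,0],
    [0,-0.1,0,0,0,0,0],
    [0,-0.15,0,0,0,0,0],
    [0,0,-0.2,0,0,0,0],
    [0,0,-0.3,0,0,0,0],
    [0,0,-0.3,0,0,0,0],
    [0,0,-0.3,0,0,0,0],
    [0,0.2,0,0,0,0,0],
    [0,0.2,0,0,0,0,0],
    [0,0.2,0,0,0,0,0],
    [0,0.2,0,0,0,0,0],
    [0,0,0,0,0,0,0],
  ],
)

```text
time: 33.65
position: [0.4616, -0.1898, 0.3971]
tool_rot: [0.009, 0.707, -0.707, -0.013]
ft_force: [0.1, -0.1, 0.6]
grip_width: 0.0003
```

Run:
```python
from h import *
o=robot.get_obs();print(o['ft_force'],o['position'])
im=eyes.camera('scene')[:,:,::-1];save(cv2.resize(im[130:360,80:450],None,fx=2.1,fy=2.1,interpolation=cv2.INTER_CUBIC),'pics/ac_sc.png')
save(cv2.resize(im[190:270,200:280],None,fx=7,fy=7,interpolation=cv2.INTER_CUBIC),'pics/ac2_sc.png')
save(cv2.resize(im[150:250,320:420],None,fx=6,fy=6,interpolation=cv2.INTER_CUBIC),'pics/ac3_sc.png')
p=eyes.camera_params('wrist');a=eyes.camera('wrist')[:,:,::-1];save(a,'pics/ac_w.png')
save(eyes.camera('top')[:,:,::-1],'pics/ac_top.png')
for th in(0,.1): print(proj('scene',ball(PA,th,0)),proj('wrist',ball(PA,th,0),p))
```

```text
[ 0.13638315 -0.05341308  0.64479598] [ 0.46159044 -0.18977198  0.39707936]
[[228.00650212 217.80596881]] [[319.04266998 184.54426479]]
[[229.4987073  219.44334336]] [[319.02652201 174.83138713]]
```

View pics/ac_sc.png

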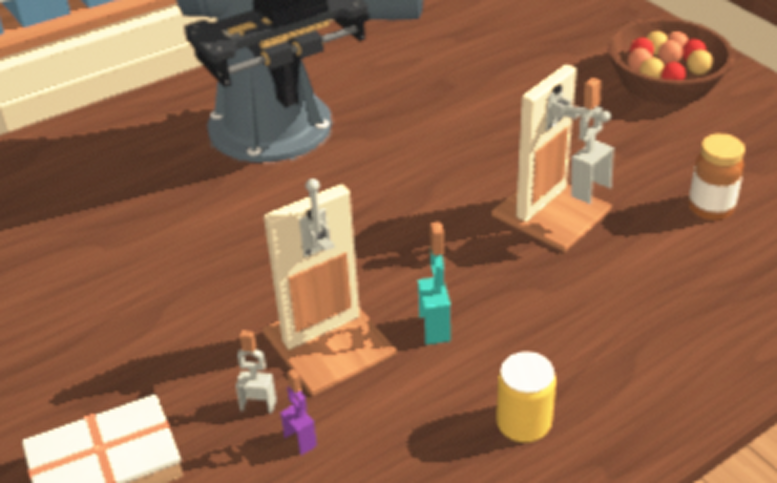

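View pics/ac_w.png

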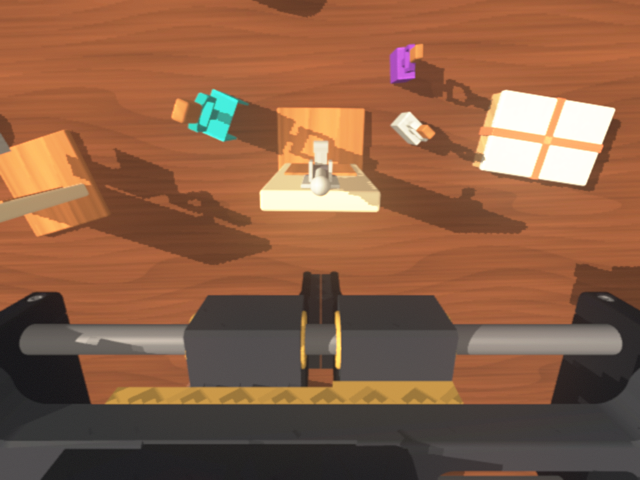

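View pics/ac3_sc.png

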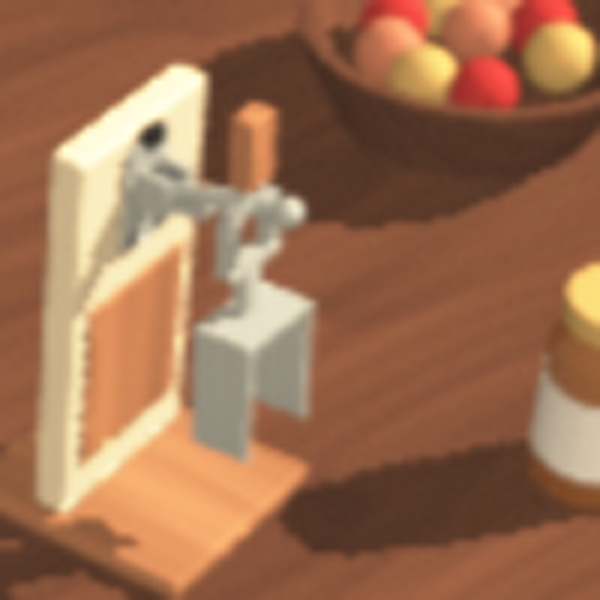

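View pics/ac_top.png

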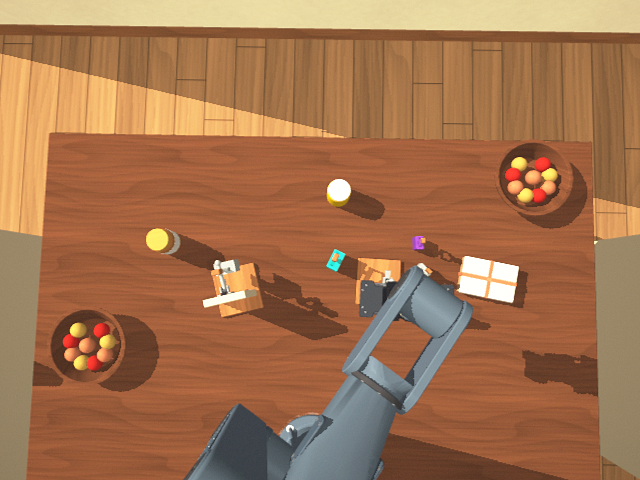

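```bash
python3 -c "
from rig import ticket
print(ticket.hand_in())"
```

```text
the job is handed in; nothing more can be done
None
```

The job is done and handed in at about 34 s of the 72 s. No verdict was reported.

**Peg B:** I gripped the ball and swung the peg down its arc. Force at the tool rose from about 4 N to about 10 N as it met its stop. From the pictures the angle is about 1.37 rad, read to about 0.08 rad. It looked unmoved afterwards.

**Scoop:** I took the large grey one off peg A and hung it by its eye on peg B, about 50 mm from the axis and behind the ball. While feeling for the peg, I pressed to about 10 N before easing off and letting go. In the last picture it hangs upright and clear of the gripper.

**Peg A:** I folded it up by gripping the ball, but the ball slid out of the pads close to upright. I then pushed it from the front with the fingers shut, up to about 11 N. The last pictures put it at about 0 rad, close to the limit of what they can show.

**Last checks:** The tin, jar and gift box look to be where they started, by eye only. The arm is clear and the wrist force is near zero. The contact forces at the stop and pad are inferred from the wrist force, not measured.

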